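# Line up the craft tubs by height and lock the flat one on top

### The arm

A 7-joint arm with a two-finger parallel gripper is mounted at the origin on the work surface. World frame = base frame: x ahead of the robot, y to its left, z up, the work surface at z = 0. Lengths are in m, angles in rad, forces in N, time in s.
With the tool pointing down it reaches from about 0.4 to 0.85 m from the base axis. Payload 10.4 kg.
Tool frame: the origin (TCP) lies midway between the tips of the shut fingers; the grasp point (between the pads) lies 19 mm behind it (r.tcp_to_grasp is the z of the grasp point in the tool frame, in m); z points along the fingers, x is the direction in which the jaws open and shut, and the axes are right-handed (so a half turn about z gives the same grasp; the last joint's range is limited). The gripper opens to 87 mm and grips with 3 to 60 N. Pads are 19 mm wide; open, the fingers measure 117 mm over their backs; the gripper's body (75 mm by 190 mm) begins 51 mm behind the grasp point.
Start: joints at [-1.325, 0.332, -0.065, 1.46, 0.022, 1.35, -0.088], TCP at [0.166, 0.603, 0.223] pointing down, gripper open.
Joint ranges: [-2.6, 2.6], [-0.5, 2.12], [-1.47, 1.34], [0.16, 2.42], [-1.27, 4.41], [0.06, 2.06], [-2.6, 2.6]. Speed limits (rad/s): [2.22, 2.22, 2.79, 2.79, 3.14, 3.14, 3.14].

### API

Orientations are given as a unit quaternion [x, y, z, w].
In Python, from bench import r, camera, close_job gives the robot as it stands. The module is installed in compiled form; this text tells all that it offers.
- The arm moves only by the shell command python3 -m crank 'ROWS' [FORCE]. ROWS is JSON, a list of rows, each an object of numbers: "x", "y", "z": the shift along the tool's x, y, z scaled (see below); "ax", "ay", "az": the turn, a rotation vector about the tool's x, y, z scaled (see below); "claw": the closure, from -1 (fully open) to 1 (shut), so that 0 is half open. A call has exactly 5 rows; each row is the pose to reach, as a shift and turn from the pose commanded when the call began, along the tool's axes at that moment; what a row does not reach only later rows make up. The controller multiplies each number of a shift by 1 m and each number of a turn by 2 rad. A row lasts 1/12 s, in which the tool goes at most 41.7 mm and 7.16 degrees, less where a joint would pass 70% of its speed; a pose out of reach is approached as far as the arm can. A call with a number of a shift or a turn outside -1 to 1 is refused whole. A call with a gripper value outside its range is refused whole. The fingers move at their own pace and stop on an object; FORCE is the grip in N (left out, the last holds). Time passes only in rows, so rows that repeat a pose let the fingers close, or fill a call up. It gives the time, the measured TCP pose, the force and the opening at its end, in the units of the state.
- r.read_state(): the state, without advancing time (a new reading comes with each control period).
- camera(name): name is "scene" or "top"; returns a dict with "color" (420x560x3 uint8, blue, green, red), "fx", "fy", "cx", "cy" (pixels), "D" ([k1, k2, p1, p2, k3] as OpenCV has them; the pictures are not rectified), "eye" and "orientation" of the camera in the world. Camera axes: x right, y down, z forward; pixel columns grow to the right and rows downward; lengths in m; the calibration is good to about 2 mm. A picture is of the moment at which its call begins. There is no depth.
- close_job(): hands the job in, once; it reports no verdict.
The state is a dict: "time": time; "joint_positions": joint angles; "joint_vel": joint speeds; "joint_torque": joint torques, N m; "ee_pos": TCP position; "eef_rot": TCP orientation; "ft_force": force on the tool from outside, world axes, zero at the start; "torque": the same for the moment, N m; "width": finger opening in m.
Only numpy, scipy, OpenCV 4.12 (cv2) and the standard library are available. Lean on these libraries where they do the work, as an engineer would, in place of code of your own. Each camera call takes 0.05 s, during which the arm holds its last target. There are 200 camera calls.

### The job

Tidy the craft table: stand the four slim tubs centred on the four cork marks of the board in order of height, the tallest next to the tall steel bookend and the shortest at the other end. The flat wide tub goes on top of the shortest one, so that the recess in its base drops over the boss on the lid and it sits level. The tubs are full of beads, so keep them upright all the time, and leave everything standing still.

Things in the scene. Friction and masses are not known exactly. Their poses are not given: they have to be found in the camera images.
- tub_tallest_center (a point): Slim round tub, the tallest: upright cylinder, blue-grey wall 49 mm across, white lid 52 mm across (the lid is the top 12 mm), 120 mm from underside to flat of lid, and above that a central tapered boss on the lid (32 mm across at its foot, 20 mm at its top, 6 mm high). Loose, about 180 g (may vary by 30%), starts upright on the table. The point is on its axis half-way up (60 mm above its underside); z points up along the axis.
- tub_tall_center (a point): Slim round tub, the second tallest: upright cylinder, blue-grey wall 49 mm across, white lid 52 mm across (the lid is the top 12 mm), 95 mm from underside to flat of lid, and above that a central tapered boss on the lid (32 mm across at its foot, 20 mm at its top, 6 mm high). Loose, about 155 g (may vary by 30%), starts upright on the table. The point is on its axis half-way up (47.5 mm above its underside); z points up along the axis.
- tub_medium_center (a point): Slim round tub, the third tallest: upright cylinder, blue-grey wall 49 mm across, white lid 52 mm across (the lid is the top 12 mm), 70 mm from underside to flat of lid, and above that a central tapered boss on the lid (32 mm across at its foot, 20 mm at its top, 6 mm high). Loose, about 130 g (may vary by 30%), starts upright on the table. The point is on its axis half-way up (35 mm above its underside); z points up along the axis.
- tub_short_center (a point): Slim round tub, the shortest of the four slim ones: upright cylinder, blue-grey wall 49 mm across, white lid 52 mm across (the lid is the top 12 mm), 45 mm from underside to flat of lid, and above that a central tapered boss on the lid (32 mm across at its foot, 20 mm at its top, 6 mm high). Loose, about 105 g (may vary by 30%), starts upright on the table. The point is on its axis half-way up (22.5 mm above its underside); z points up along the axis.
- tub_flat_center (a point): Flat wide round tub: 58 mm across, 26 mm high, blue-grey with a flat white lid (no boss). Its underside has a round central recess 38 mm across and 10 mm deep, which drops over the lid boss of a slim tub; its rim then rests flat on that lid. Loose, about 70 g (may vary by 30%), starts upright on the table. The point is on its axis half-way up (13 mm above its underside); z up.
- mark1_top (a point): Round cork mark, number 1 of the four along the row (1 and 4 are the ends; either end may be the one beside the bookend): disc 70 mm across and 3 mm thick, fixed on a 6 mm wooden board (100 by 500 mm) on the table. The point is the centre of its upper face. Neighbouring marks are about 90 mm apart.
- mark2_top (a point): Round cork mark, number 2 of the four along the row (1 and 4 are the ends; either end may be the one beside the bookend): disc 70 mm across and 3 mm thick, fixed on a 6 mm wooden board (100 by 500 mm) on the table. The point is the centre of its upper face. Neighbouring marks are about 90 mm apart.
- mark3_top (a point): Round cork mark, number 3 of the four along the row (1 and 4 are the ends; either end may be the one beside the bookend): disc 70 mm across and 3 mm thick, fixed on a 6 mm wooden board (100 by 500 mm) on the table. The point is the centre of its upper face. Neighbouring marks are about 90 mm apart.
- mark4_top (a point): Round cork mark, number 4 of the four along the row (1 and 4 are the ends; either end may be the one beside the bookend): disc 70 mm across and 3 mm thick, fixed on a 6 mm wooden board (100 by 500 mm) on the table. The point is the centre of its upper face. Neighbouring marks are about 90 mm apart.
- bookend: Bookend fixed at one end of the board, beyond the end mark, about 90 mm from its centre: dark steel upright plate 80 mm wide, 4 mm thick, 100 mm high, across the row. Origin at the centre of its underside (6 mm above the table); its y axis runs along the row of marks (either way), its x axis across it. At the other end of the board is a low dark wooden stop, 18 mm high.
Things that resemble listed ones, but are neither listed nor needed, are in the scene too. What is shaped like the part that bears tub_flat_center but purple is not meant.

How it is judged:
By the outcome, as a careful person would: the job done as asked, in the order asked, and still so for the second after the job is handed in, with the robot touching nothing.
It also fails if it takes over 107 s, if anything falls off the work surface, if the arm or the gripper's body presses on something with over 40 N, if the wrist force passes 120 N, or if a joint passes its speed limit or range.

## Working session

There is one attempt and no reset: what is moved stays moved. The work goes in short steps, Python scripts to look and compute and a shell command to move; the robot and the scene stay as the last step left them, time stands still between calls to the robot, and variables do not carry over. Pictures are saved under pics/ and viewed, about 12 in all and at most 16, crops included, and the job is handed in when it is done.

```bash
mkdir -p pics
python3 - <<'E'
from bench import r,camera
import cv2
for n in("scene","top"):
    c=camera(n);cv2.imwrite(f"pics/{n}0.png",c["color"])
    print({k:v for k,v in c.items() if k!="color"})
s=r.read_state();print(s,r.tcp_to_grasp)
E
```

```text
{'fx': 454.17548020982696, 'fy': 454.17548020982696, 'cx': 273.30799882773834, 'cy': 212.2722942469091, 'D': array([-0.13537746,  0.        ,  0.        ,  0.        ,  0.        ]), 'eye': array([0.98116311, 0.02838126, 0.88688741]), 'orientation': array([ 0.66561443,  0.69664068, -0.19187811, -0.18663326])}
{'fx': 504.0937578358371, 'fy': 504.0937578358371, 'cx': 278.83084481520615, 'cy': 214.5028436253492, 'D': array([-0.06291417,  0.        ,  0.        ,  0.        ,  0.        ]), 'eye': array([0.24868815, 0.00653614, 1.2200931 ]), 'orientation': array([-0.66960618,  0.73356992, -0.08337705,  0.08093833])}
{'time': 0.1, 'joint_positions': array([-1.32457966,  0.33277336, -0.06469564,  1.46084301,  0.02161229,
        1.34992062, -0.08849154]), 'joint_vel': array([ 0.00027712, -0.00194715, -0.00102916, -0.00026176, -0.00034857,
       -0.00020714, -0.00028668]), 'joint_torque': array([ 1.14459199e-03, -6.24555087e+01,  2.44743837e-02, -3.90711021e+01,
       -6.13647443e-02,  3.65679734e-02,  5.28902558e-05]), 'ee_pos': array([0.1659125 , 0.60221676, 0.22186239]), 'eef_rot': array([ 7.95476359e-01,  6.05984300e-01, -4.74266317e-04,  4.05925945e-04]), 'ft_force': array([-0.58321523, -1.01322744, -0.88580048]), 'torque': array([ 0.0482388 , -0.01797941,  0.01591928]), 'width': 0.08739142615977925} -0.0187
```

View pics/scene0.png

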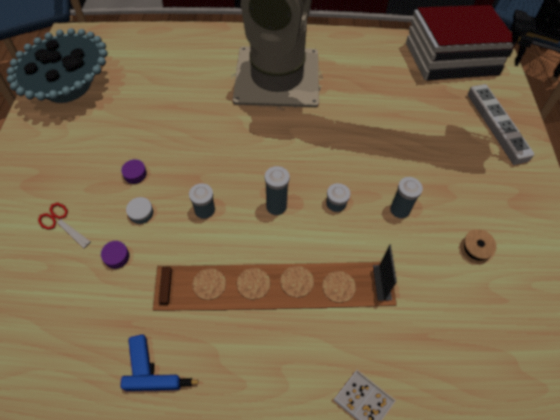

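View pics/top0.png

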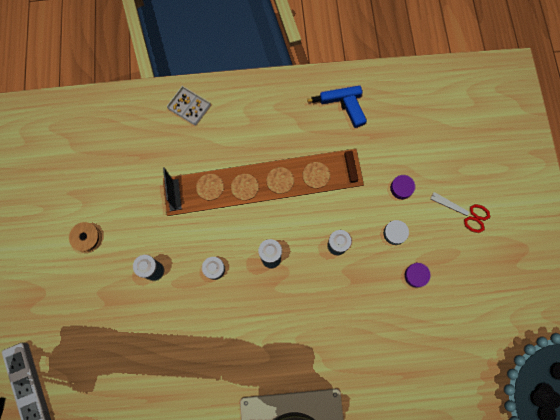

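Both views show the row of four slim tubs, the white flat tub (top view about 397,232; the purple ones are decoys) and four marks, with the bookend at the image-left end in the top view. I'll enlarge for exact pixels.

Run:
```python
import cv2
t=cv2.imread("pics/top0.png");cv2.imwrite("pics/t1.png",cv2.resize(t[145:290,125:425],None,fx=2.6667,fy=2.6667,interpolation=3))
s=cv2.imread("pics/scene0.png");cv2.imwrite("pics/s1.png",cv2.resize(s[155:315,110:430],None,fx=2.5,fy=2.5,interpolation=3))
```

```text
(no output)
```

View pics/t1.png

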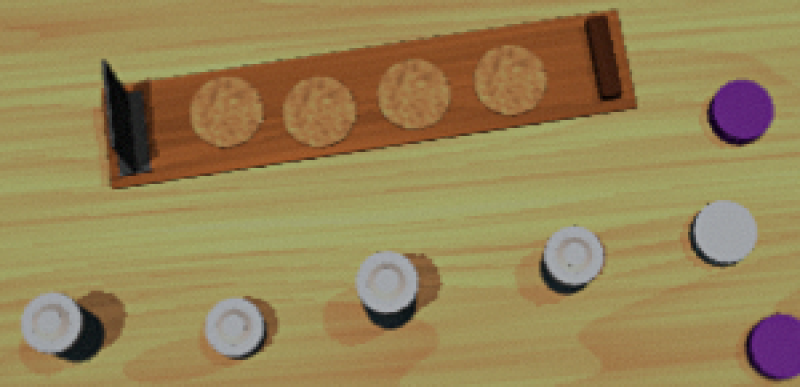

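View pics/s1.png

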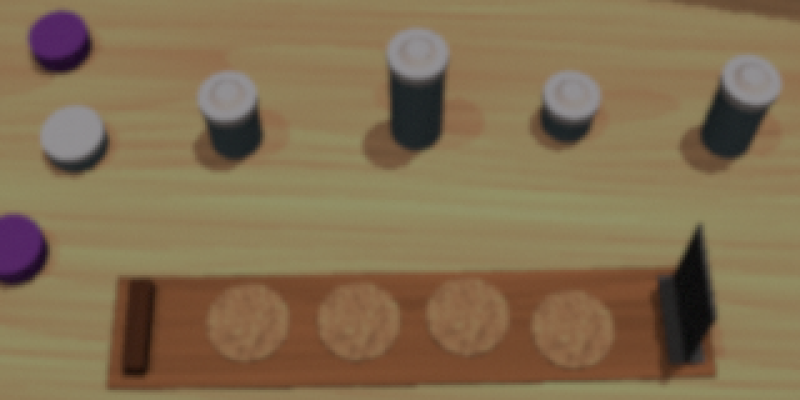

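```bash
cat > v.py <<'E'
import numpy as np,cv2
from scipy.spatial.transform import Rotation as R
from scipy.optimize import least_squares
def proj(c,P):
    M=R.from_quat(c["orientation"]).as_matrix().T
    K=np.array([[c["fx"],0,c["cx"]],[0,c["fy"],c["cy"]],[0,0,1]])
    return cv2.projectPoints(np.asarray(P,float).reshape(-1,3),cv2.Rodrigues(M)[0],-M@c["eye"],K,c["D"])[0].reshape(-1,2)
A=np.linspace(0,2*np.pi,60)
def hullc(c,xy,rad,zs):
    P=np.array([[xy[0]+rad*np.cos(a),xy[1]+rad*np.sin(a),z] for a in A for z in zs])
    m=cv2.moments(cv2.convexHull(proj(c,P).astype(np.float32)));return np.array([m["m10"],m["m01"]])/m["m00"]
def solve(c,px,rad,zs,x0=(.55,0)):
    return least_squares(lambda q:hullc(c,q,rad,zs)-px,x0).x
def blob(c,near,lo,vmin=95,smax=70):
    h=cv2.cvtColor(c["color"],cv2.COLOR_BGR2HSV);m=((h[...,2]>vmin)&(h[...,1]<smax)).astype(np.uint8)
    n,l,st,ce=cv2.connectedComponentsWithStats(m)
    ok=[i for i in range(1,n) if st[i,4]>lo];i=min(ok,key=lambda i:np.hypot(*(ce[i]-near)));return ce[i],st[i,4]
E
python3 - <<'E'
from v import *
from bench import camera
T=camera("top");S=camera("scene")
t=lambda p:(np.array(p)+.5)/2.6667-.5+[125,145]
s=lambda p:(np.array(p)+.5)/2.5-.5+[110,155]
tub={"tall":(.095,(52,322),(750,82)),"short":(.045,(235,327),(572,99)),"tallest":(.12,(387,282),(418,56)),"med":(.07,(573,255),(228,98)),"flat":(.026,(723,232),(73,136))}
for k,(h,a,b) in tub.items():
    for c,p in((T,t(a)),(S,s(b))):
        q,n=blob(c,p,60);rad=.029 if k=="flat" else .026
        print(k,p.round(1),q.round(1),n,solve(c,q,rad,[h,h-(.012 if k!="flat" else .006)]).round(4),solve(c,p,rad,[h,h-.01]).round(4))
for i,(a,b) in enumerate([((227,111),(573,328)),((320,111),(468,316)),((414,93),(360,320)),((510,79),(248,322))]):
    print(i,solve(T,t(a),.035,[.009,.008]).round(4),solve(S,s(b),.035,[.009,.008]).round(4))
E
```

```text
tall [144.2 265.4] [143.7 265.5] 418 [0.4263 0.3061] [0.4262 0.3048]
tall [409.7 187.5] [410.3 186.3] 403 [0.4217 0.303 ] [0.4255 0.301 ]
short [212.8 267.3] [212.4 267.1] 388 [0.4159 0.1569] [0.4152 0.1558]
short [338.5 194.3] [338.3 192.5] 377 [0.4122 0.1532] [0.4176 0.1534]
tallest [269.8 250.4] [269.6 250.2] 437 [0.4314 0.0183] [0.4307 0.018 ]
tallest [276.9 177.1] [276.6 175.9] 434 [0.4269 0.0142] [0.4307 0.015 ]
med [339.6 240.3] [339.9 240.2] 393 [ 0.448 -0.146] [ 0.4478 -0.1451]
med [200.9 193.9] [200.4 193. ] 407 [ 0.4443 -0.1505] [ 0.4473 -0.1489]
flat [395.8 231.7] [396.7 231.3] 443 [ 0.4643 -0.2916] [ 0.4639 -0.2897]
flat [138.9 209.1] [138.2 207.5] 463 [ 0.4628 -0.2961] [ 0.4658 -0.2944]
0 [0.6241 0.1551] [0.6235 0.1526]
1 [0.616  0.0678] [0.6164 0.0653]
2 [ 0.6254 -0.0217] [ 0.6241 -0.0241]
3 [ 0.6308 -0.1133] [ 0.6305 -0.1168]
```

```bash
python3 -m crank '[{"x":-0.022,"y":0.034,"az":0.06,"claw":-1},{"x":-0.045,"y":0.068,"az":0.12,"claw":-1},{"x":-0.067,"y":0.102,"az":0.18,"claw":-1},{"x":-0.09,"y":0.136,"az":0.24,"claw":-1},{"x":-0.112,"y":0.17,"az":0.3,"claw":-1}]' 30
python3 -m crank '[{"az":0.06,"claw":-1},{"az":0.12,"claw":-1},{"az":0.18,"claw":-1},{"az":0.24,"claw":-1},{"az":0.3,"claw":-1}]'
python3 -m crank '[{"az":0.051,"claw":-1},{"az":0.051,"claw":-1},{"az":0.051,"claw":-1},{"az":0.051,"claw":-1},{"az":0.051,"claw":-1}]'
cat > st.py <<'E'
import sys,numpy as np
from bench import r
from v import R
s=r.read_state();M=R.from_quat(s["eef_rot"]).as_matrix()
print("t",s["time"],"p",s["ee_pos"].round(4),"xt",M[:,0].round(3),"zt",M[:,2].round(3),"w",round(s["width"],4),"F",s["ft_force"].round(1))
if len(sys.argv)>3: print("tool shift",(M.T@(np.array(sys.argv[1:4],float)-s["ee_pos"])).round(4))
E
python3 st.py .43 .0165 .2
```

```text
t 0.2 p [0.1659 0.6023 0.2221] xt [ 0.266  0.964 -0.001] zt [-0.    -0.001 -1.   ] w 0.0869 F [-0.6  0.1 -0.2]
tool shift [-0.4946  0.4102  0.0225]schema error: expected keys x, y, z, ax, ay, az, claw
schema error: expected keys x, y, z, ax, ay, az, claw
schema error: expected keys x, y, z, ax, ay, az, claw
```

```bash
python3 -m crank '[{"x":-0.022,"y":0.034,"z":0,"ax":0,"ay":0,"az":0.06,"claw":-1},{"x":-0.045,"y":0.068,"z":0,"ax":0,"ay":0,"az":0.12,"claw":-1},{"x":-0.067,"y":0.102,"z":0,"ax":0,"ay":0,"az":0.18,"claw":-1},{"x":-0.09,"y":0.136,"z":0,"ax":0,"ay":0,"az":0.24,"claw":-1},{"x":-0.112,"y":0.17,"z":0,"ax":0,"ay":0,"az":0.3,"claw":-1}]' 30
python3 -m crank '[{"x":0,"y":0,"z":0,"ax":0,"ay":0,"az":0.06,"claw":-1},{"x":0,"y":0,"z":0,"ax":0,"ay":0,"az":0.12,"claw":-1},{"x":0,"y":0,"z":0,"ax":0,"ay":0,"az":0.18,"claw":-1},{"x":0,"y":0,"z":0,"ax":0,"ay":0,"az":0.24,"claw":-1},{"x":0,"y":0,"z":0,"ax":0,"ay":0,"az":0.3,"claw":-1}]'
python3 -m crank '[{"x":0,"y":0,"z":0,"ax":0,"ay":0,"az":0.051,"claw":-1},{"x":0,"y":0,"z":0,"ax":0,"ay":0,"az":0.051,"claw":-1},{"x":0,"y":0,"z":0,"ax":0,"ay":0,"az":0.051,"claw":-1},{"x":0,"y":0,"z":0,"ax":0,"ay":0,"az":0.051,"claw":-1},{"x":0,"y":0,"z":0,"ax":0,"ay":0,"az":0.051,"claw":-1}]'
python3 st.py .43 .0165 .2
```

```text
time: 0.62
ee_pos: [0.301, 0.4476, 0.2225]
eef_rot: [0.94, 0.341, -0.0, -0.0]
ft_force: [1.2, -0.5, 0.5]
width: 0.0871
time: 1.03
ee_pos: [0.3001, 0.4493, 0.2225]
eef_rot: [0.999, 0.048, -0.0, 0.0]
ft_force: [0.4, 0.0, -0.1]
width: 0.087
time: 1.45
ee_pos: [0.3001, 0.4494, 0.2225]
eef_rot: [1.0, 0.001, -0.0, -0.0]
ft_force: [0.5, -0.1, -0.8]
width: 0.0869
t 1.45 p [0.3001 0.4494 0.2225] xt [ 1.     0.003 -0.   ] zt [-0.  0. -1.] w 0.0869 F [ 0.5 -0.1 -0.8]
tool shift [0.1288 0.4333 0.0225]
```

```bash
python3 -m crank '[{"x":0.02,"y":0.03,"z":0,"ax":0,"ay":0,"az":0,"claw":-1},{"x":0.04,"y":0.06,"z":0,"ax":0,"ay":0,"az":0,"claw":-1},{"x":0.06,"y":0.09,"z":0,"ax":0,"ay":0,"az":0,"claw":-1},{"x":0.08,"y":0.12,"z":0,"ax":0,"ay":0,"az":0,"claw":-1},{"x":0.1,"y":0.15,"z":0,"ax":0,"ay":0,"az":0,"claw":-1}]'
python3 -m crank '[{"x":0.006,"y":0.03,"z":0,"ax":0,"ay":0,"az":0,"claw":-1},{"x":0.012,"y":0.06,"z":0,"ax":0,"ay":0,"az":0,"claw":-1},{"x":0.018,"y":0.09,"z":0,"ax":0,"ay":0,"az":0,"claw":-1},{"x":0.024,"y":0.12,"z":0,"ax":0,"ay":0,"az":0,"claw":-1},{"x":0.03,"y":0.15,"z":0,"ax":0,"ay":0,"az":0,"claw":-1}]'
python3 -m crank '[{"x":0,"y":0.033,"z":0,"ax":0,"ay":0,"az":0,"claw":-1},{"x":0,"y":0.066,"z":0,"ax":0,"ay":0,"az":0,"claw":-1},{"x":0,"y":0.1,"z":0,"ax":0,"ay":0,"az":0,"claw":-1},{"x":0,"y":0.133,"z":0,"ax":0,"ay":0,"az":0,"claw":-1},{"x":0,"y":0.133,"z":0,"ax":0,"ay":0,"az":0,"claw":-1}]'
python3 st.py .43 .0165 .066
python3 - <<'E'
from bench import camera
import cv2
a=camera("scene")["color"][60:300,150:400];cv2.imwrite("pics/a2.png",cv2.resize(a,None,fx=2.5,fy=2.5,interpolation=3))
E
```

```text
time: 1.87
ee_pos: [0.4009, 0.2979, 0.2227]
eef_rot: [1.0, 0.001, 0.0, -0.0]
ft_force: [0.4, 0.2, 0.1]
width: 0.0871
time: 2.28
ee_pos: [0.4302, 0.1479, 0.2227]
eef_rot: [1.0, 0.001, 0.0, -0.0]
ft_force: [0.1, 0.2, -0.0]
width: 0.0871
time: 2.7
ee_pos: [0.4301, 0.0103, 0.2229]
eef_rot: [1.0, -0.003, 0.0, -0.0]
ft_force: [0.0, 1.0, 0.4]
width: 0.0871
t 2.7 p [0.4301 0.0103 0.2229] xt [ 1.    -0.006  0.001] zt [ 0.001  0.    -1.   ] w 0.0871 F [0.  1.  0.4]
tool shift [-0.0003 -0.0061  0.1569]
```

View pics/a2.png

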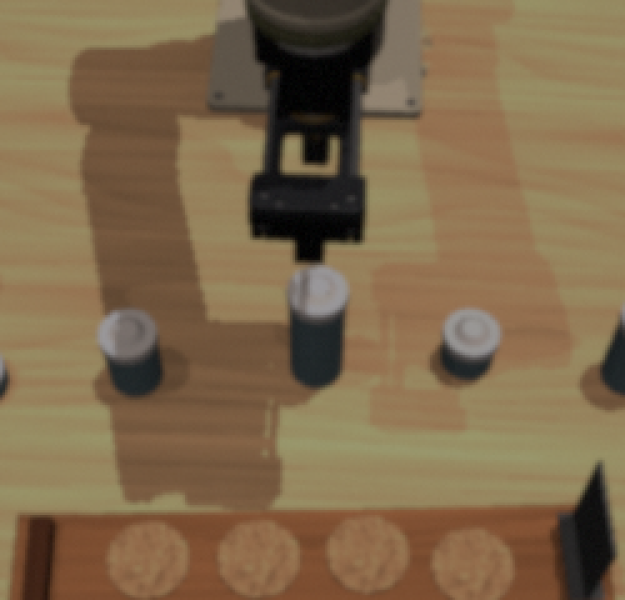

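The fingers (crop 310,245) are above and slightly left of the tallest tub (318,290), as expected mid-settle. Descending.

```bash
python3 -m crank '[{"x":0,"y":0,"z":0,"ax":0,"ay":0,"az":0,"claw":-1},{"x":0,"y":0,"z":0.015,"ax":0,"ay":0,"az":0,"claw":-1},{"x":0,"y":0,"z":0.03,"ax":0,"ay":0,"az":0,"claw":-1},{"x":0,"y":0,"z":0.05,"ax":0,"ay":0,"az":0,"claw":-1},{"x":0,"y":0,"z":0.06,"ax":0,"ay":0,"az":0,"claw":-1}]'
python3 st.py .43 .0165 .066
python3 -m crank '[{"x":0,"y":0,"z":0.025,"ax":0,"ay":0,"az":0,"claw":-1},{"x":0,"y":0,"z":0.05,"ax":0,"ay":0,"az":0,"claw":-1},{"x":0,"y":0,"z":0.075,"ax":0,"ay":0,"az":0,"claw":-1},{"x":0,"y":0,"z":0.097,"ax":0,"ay":0,"az":0,"claw":-1},{"x":0,"y":0,"z":0.097,"ax":0,"ay":0,"az":0,"claw":-1}]'
python3 st.py .43 .0165 .066
```

```text
time: 3.17
ee_pos: [0.4293, 0.0177, 0.1607]
eef_rot: [1.0, 0.002, -0.001, 0.0]
ft_force: [-0.9, -0.6, 0.4]
width: 0.0869
t 3.1667 p [0.4293 0.0177 0.1607] xt [ 1.     0.003 -0.002] zt [-0.002 -0.001 -1.   ] w 0.0869 F [-0.9 -0.6  0.4]
tool shift [0.0009 0.0011 0.0947]
time: 3.58
ee_pos: [0.4277, 0.0169, 0.0623]
eef_rot: [1.0, 0.001, -0.003, 0.001]
ft_force: [-0.2, -1.1, -0.5]
width: 0.087
t 3.5833 p [0.4277 0.0169 0.0623] xt [ 1.     0.002 -0.006] zt [-0.006 -0.002 -1.   ] w 0.087 F [-0.2 -1.1 -0.5]
tool shift [ 0.0023  0.0004 -0.0037]
```

```bash
python3 -m crank '[{"x":0,"y":0,"z":0,"ax":0,"ay":0,"az":0,"claw":-0.26},{"x":0,"y":0,"z":0,"ax":0,"ay":0,"az":0,"claw":-0.26},{"x":0,"y":0,"z":0,"ax":0,"ay":0,"az":0,"claw":-0.26},{"x":0,"y":0,"z":0,"ax":0,"ay":0,"az":0,"claw":-0.2},{"x":0,"y":0,"z":0,"ax":0,"ay":0,"az":0,"claw":-0.1}]' 20
python3 st.py .43 .0165 .066
python3 -m crank '[{"x":0,"y":0,"z":0,"ax":0,"ay":0,"az":0,"claw":0.2},{"x":0,"y":0,"z":0,"ax":0,"ay":0,"az":0,"claw":0.6},{"x":0,"y":0,"z":0,"ax":0,"ay":0,"az":0,"claw":1},{"x":0,"y":0,"z":0,"ax":0,"ay":0,"az":0,"claw":1},{"x":0,"y":0,"z":0,"ax":0,"ay":0,"az":0,"claw":1}]' 20
python3 st.py .43 .0165 .066
```

```text
time: 4.0
ee_pos: [0.4307, 0.0168, 0.0664]
eef_rot: [1.0, 0.0, 0.001, -0.0]
ft_force: [-0.2, -0.4, 0.1]
width: 0.0612
t 4.0 p [0.4307 0.0168 0.0664] xt [1.    0.    0.002] zt [ 0.002  0.001 -1.   ] w 0.0612 F [-0.2 -0.4  0.1]
tool shift [-0.0007  0.0003  0.0004]
time: 4.42
ee_pos: [0.4305, 0.0165, 0.0659]
eef_rot: [1.0, 0.0, 0.0, -0.0]
ft_force: [0.1, -0.5, 5.1]
width: 0.0499
t 4.4167 p [0.4305 0.0165 0.0659] xt [1.    0.    0.001] zt [ 0.001  0.    -1.   ] w 0.0499 F [ 0.1 -0.5  5.1]
tool shift [-0.0005  0.     -0.0001]
```

```bash
python3 -m crank '[{"x":0,"y":0,"z":-0.004,"ax":0,"ay":0,"az":0,"claw":1},{"x":0,"y":0,"z":-0.012,"ax":0,"ay":0,"az":0,"claw":1},{"x":0,"y":0,"z":-0.025,"ax":0,"ay":0,"az":0,"claw":1},{"x":0,"y":0,"z":-0.035,"ax":0,"ay":0,"az":0,"claw":1},{"x":0,"y":0,"z":-0.04,"ax":0,"ay":0,"az":0,"claw":1}]'
python3 -m crank '[{"x":0.008,"y":-0.006,"z":0,"ax":0,"ay":0,"az":0,"claw":1},{"x":0.026,"y":-0.018,"z":0,"ax":0,"ay":0,"az":0,"claw":1},{"x":0.046,"y":-0.032,"z":0,"ax":0,"ay":0,"az":0,"claw":1},{"x":0.07,"y":-0.05,"z":0,"ax":0,"ay":0,"az":0,"claw":1},{"x":0.094,"y":-0.067,"z":0,"ax":0,"ay":0,"az":0,"claw":1}]'
python3 -m crank '[{"x":0.024,"y":-0.017,"z":0,"ax":0,"ay":0,"az":0,"claw":1},{"x":0.048,"y":-0.034,"z":0,"ax":0,"ay":0,"az":0,"claw":1},{"x":0.07,"y":-0.05,"z":0,"ax":0,"ay":0,"az":0,"claw":1},{"x":0.088,"y":-0.062,"z":0,"ax":0,"ay":0,"az":0,"claw":1},{"x":0.099,"y":-0.07,"z":0,"ax":0,"ay":0,"az":0,"claw":1}]'
python3 -m crank '[{"x":0,"y":0,"z":0,"ax":0,"ay":0,"az":0,"claw":1},{"x":0,"y":0,"z":0,"ax":0,"ay":0,"az":0,"claw":1},{"x":0,"y":0,"z":0,"ax":0,"ay":0,"az":0,"claw":1},{"x":0,"y":0,"z":0,"ax":0,"ay":0,"az":0,"claw":1},{"x":0,"y":0,"z":0,"ax":0,"ay":0,"az":0,"claw":1}]'
python3 st.py .6238 .1539 .075
python3 - <<'E'
from v import *
from bench import camera
c=camera("top");a=c["color"].copy();S=camera("scene");b=S["color"]
cv2.imwrite("pics/a3.png",np.hstack([cv2.resize(a[130:290,120:280],None,fx=2.5,fy=2.5,interpolation=3),cv2.resize(b[155:315,270:430],None,fx=2.5,fy=2.5,interpolation=3)]))
E
```

```text
time: 4.83
ee_pos: [0.4306, 0.0165, 0.107]
eef_rot: [1.0, -0.0, 0.001, -0.0]
ft_force: [0.3, 0.2, -1.8]
width: 0.0503
time: 5.25
ee_pos: [0.5252, 0.0851, 0.1048]
eef_rot: [1.0, 0.0, -0.0, -0.0]
ft_force: [0.1, 0.3, -1.2]
width: 0.0502
time: 5.67
ee_pos: [0.6245, 0.1562, 0.1038]
eef_rot: [1.0, 0.001, -0.0, 0.0]
ft_force: [0.0, -0.6, -1.3]
width: 0.0503
time: 6.08
ee_pos: [0.6227, 0.1531, 0.1056]
eef_rot: [1.0, -0.0, -0.0, -0.0]
ft_force: [-0.7, -0.4, -1.0]
width: 0.0498
t 6.0833 p [0.6227 0.1531 0.1056] xt [ 1.    -0.001 -0.   ] zt [-0.  0. -1.] w 0.0498 F [-0.7 -0.4 -1. ]
tool shift [ 0.0011 -0.0008  0.0306]
```

View pics/a3.png

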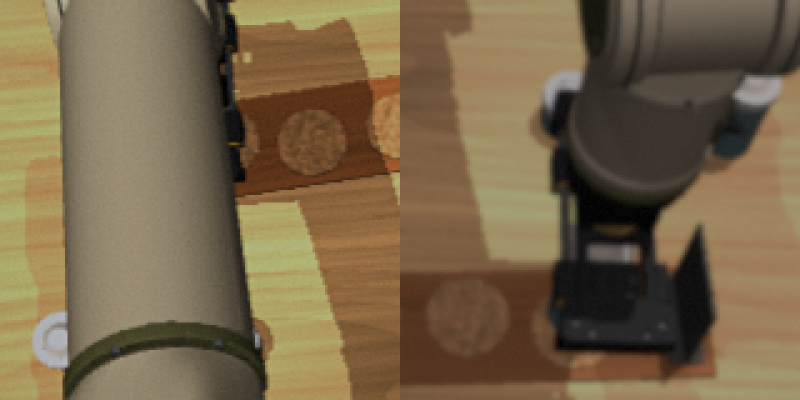

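```bash
python3 -m crank '[{"x":0.001,"y":-0.001,"z":0.008,"ax":0,"ay":0,"az":0,"claw":1},{"x":0.001,"y":-0.001,"z":0.016,"ax":0,"ay":0,"az":0,"claw":1},{"x":0.001,"y":-0.001,"z":0.024,"ax":0,"ay":0,"az":0,"claw":1},{"x":0.001,"y":-0.001,"z":0.028,"ax":0,"ay":0,"az":0,"claw":1},{"x":0.001,"y":-0.001,"z":0.028,"ax":0,"ay":0,"az":0,"claw":1}]'
python3 -m crank '[{"x":0,"y":0,"z":0.001,"ax":0,"ay":0,"az":0,"claw":1},{"x":0,"y":0,"z":0.002,"ax":0,"ay":0,"az":0,"claw":1},{"x":0,"y":0,"z":0.002,"ax":0,"ay":0,"az":0,"claw":1},{"x":0,"y":0,"z":0.002,"ax":0,"ay":0,"az":0,"claw":1},{"x":0,"y":0,"z":0.002,"ax":0,"ay":0,"az":0,"claw":1}]'
python3 st.py .6238 .1539 .075
```

```text
time: 6.6
ee_pos: [0.6232, 0.1542, 0.0758]
eef_rot: [1.0, 0.0, -0.001, 0.0]
ft_force: [0.9, 0.7, -1.1]
width: 0.0501
time: 7.02
ee_pos: [0.6243, 0.1545, 0.0758]
eef_rot: [1.0, 0.0, 0.0, -0.0]
ft_force: [-0.3, -0.8, -1.6]
width: 0.0501
t 7.0167 p [0.6243 0.1545 0.0758] xt [1. 0. 0.] zt [ 0.  0. -1.] w 0.0501 F [-0.3 -0.8 -1.6]
tool shift [-0.0005  0.0006  0.0008]
```

```bash
python3 -m crank '[{"x":0,"y":0,"z":0.001,"ax":0,"ay":0,"az":0,"claw":1},{"x":0,"y":0,"z":0.001,"ax":0,"ay":0,"az":0,"claw":0},{"x":0,"y":0,"z":0.001,"ax":0,"ay":0,"az":0,"claw":-0.2},{"x":0,"y":0,"z":0.001,"ax":0,"ay":0,"az":0,"claw":-0.4},{"x":0,"y":0,"z":0.001,"ax":0,"ay":0,"az":0,"claw":-1}]'
python3 -m crank '[{"x":0,"y":0,"z":0,"ax":0,"ay":0,"az":0,"claw":-1},{"x":0,"y":0,"z":0,"ax":0,"ay":0,"az":0,"claw":-1},{"x":0,"y":0,"z":0,"ax":0,"ay":0,"az":0,"claw":-1},{"x":0,"y":0,"z":-0.01,"ax":0,"ay":0,"az":0,"claw":-1},{"x":0,"y":0,"z":-0.03,"ax":0,"ay":0,"az":0,"claw":-1}]'
python3 -m crank '[{"x":0,"y":0,"z":-0.02,"ax":0,"ay":0,"az":0,"claw":-1},{"x":0,"y":0,"z":-0.04,"ax":0,"ay":0,"az":0,"claw":-1},{"x":0,"y":0,"z":-0.06,"ax":0,"ay":0,"az":0,"claw":-1},{"x":0,"y":0,"z":-0.08,"ax":0,"ay":0,"az":0,"claw":-1},{"x":0,"y":0,"z":-0.085,"ax":0,"ay":0,"az":0,"claw":-1}]'
python3 -m crank '[{"x":-0.02,"y":-0.015,"z":0,"ax":0,"ay":0,"az":0,"claw":-1},{"x":-0.045,"y":-0.035,"z":0,"ax":0,"ay":0,"az":0,"claw":-1},{"x":-0.07,"y":-0.055,"z":0,"ax":0,"ay":0,"az":0,"claw":-1},{"x":-0.095,"y":-0.075,"z":0,"ax":0,"ay":0,"az":0,"claw":-1},{"x":-0.12,"y":-0.09,"z":0,"ax":0,"ay":0,"az":0,"claw":-1}]'
python3 -m crank '[{"x":-0.025,"y":-0.018,"z":0,"ax":0,"ay":0,"az":0,"claw":-1},{"x":-0.05,"y":-0.038,"z":0,"ax":0,"ay":0,"az":0,"claw":-1},{"x":-0.07,"y":-0.053,"z":0,"ax":0,"ay":0,"az":0,"claw":-1},{"x":-0.079,"y":-0.06,"z":0,"ax":0,"ay":0,"az":0,"claw":-1},{"x":-0.079,"y":-0.06,"z":0,"ax":0,"ay":0,"az":0,"claw":-1}]'
python3 st.py .4255 .304 .046
cat > chk.py <<'E'
import sys
from v import *
from bench import camera
# args: triples x y h ; rad .026
c={n:camera(n) for n in("top","scene")}
a=[float(v) for v in sys.argv[1:]]
for x,y,h,rad in np.array(a).reshape(-1,4):
    for n in c:
        z=[h,h-(.012 if rad<.028 else .006)]
        try:
            p=hullc(c[n],(x,y),rad,z);q,N=blob(c[n],p,60);print(n,(x,y,h),p.round(1),q.round(1),N,solve(c[n],q,rad,z,(x,y)).round(4))
        except Exception as e: print(n,e)
E
python3 chk.py .624 .154 .129 .026 .415 .155 .045 .026
```

```text
time: 7.43
ee_pos: [0.6241, 0.1545, 0.0745]
eef_rot: [1.0, 0.0, -0.0, -0.0]
ft_force: [0.3, 0.2, -0.4]
width: 0.0591
time: 7.85
ee_pos: [0.6226, 0.1542, 0.1031]
eef_rot: [1.0, 0.0, -0.002, 0.001]
ft_force: [-0.1, 0.3, -0.1]
width: 0.085
time: 8.27
ee_pos: [0.6256, 0.1545, 0.1938]
eef_rot: [1.0, -0.0, 0.002, -0.001]
ft_force: [-0.0, 0.5, 1.7]
width: 0.0874
time: 8.68
ee_pos: [0.5025, 0.246, 0.1894]
eef_rot: [1.0, 0.001, -0.0, -0.0]
ft_force: [-0.5, 0.0, 0.7]
width: 0.087
time: 9.1
ee_pos: [0.4225, 0.3068, 0.1895]
eef_rot: [1.0, 0.002, -0.001, -0.0]
ft_force: [0.8, -0.4, 0.9]
width: 0.0869
t 9.1 p [0.4225 0.3068 0.1895] xt [ 1.     0.005 -0.001] zt [-0.001  0.001 -1.   ] w 0.0869 F [ 0.8 -0.4  0.9]
tool shift [0.0031 0.0029 0.1435]
top (np.float64(0.624), np.float64(0.154), np.float64(0.129)) [203.3 172. ] [201.9 171.2] 397 [0.6262 0.157 ]
scene (np.float64(0.624), np.float64(0.154), np.float64(0.129)) [347.8 262.8] [347.3 262. ] 610 [0.6222 0.1531]
top (np.float64(0.415), np.float64(0.155), np.float64(0.045)) [213.2 267.4] [212.4 267.1] 374 [0.4158 0.1569]
scene (np.float64(0.415), np.float64(0.155), np.float64(0.045)) [339.1 193.6] [338.2 192.7] 347 [0.4127 0.153 ]
```

```bash
python3 -m crank '[{"x":0,"y":0,"z":0.01,"ax":0,"ay":0,"az":0,"claw":-1},{"x":0,"y":0,"z":0.02,"ax":0,"ay":0,"az":0,"claw":-1},{"x":0,"y":0,"z":0.035,"ax":0,"ay":0,"az":0,"claw":-1},{"x":0,"y":0,"z":0.05,"ax":0,"ay":0,"az":0,"claw":-1},{"x":0,"y":0,"z":0.06,"ax":0,"ay":0,"az":0,"claw":-1}]'
python3 -m crank '[{"x":0,"y":0,"z":0.02,"ax":0,"ay":0,"az":0,"claw":-1},{"x":0,"y":0,"z":0.04,"ax":0,"ay":0,"az":0,"claw":-1},{"x":0,"y":0,"z":0.06,"ax":0,"ay":0,"az":0,"claw":-1},{"x":0,"y":0,"z":0.078,"ax":0,"ay":0,"az":0,"claw":-1},{"x":0,"y":0,"z":0.083,"ax":0,"ay":0,"az":0,"claw":-1}]'
python3 -m crank '[{"x":0,"y":0,"z":0,"ax":0,"ay":0,"az":0,"claw":-0.5},{"x":0,"y":0,"z":0,"ax":0,"ay":0,"az":0,"claw":-0.26},{"x":0,"y":0,"z":0,"ax":0,"ay":0,"az":0,"claw":-0.26},{"x":0,"y":0,"z":0,"ax":0,"ay":0,"az":0,"claw":-0.26},{"x":0,"y":0,"z":0,"ax":0,"ay":0,"az":0,"claw":-0.2}]'
python3 st.py .4255 .304 .046
```

```text
time: 9.62
ee_pos: [0.425, 0.303, 0.127]
eef_rot: [1.0, -0.001, -0.001, 0.001]
ft_force: [0.2, 0.9, 0.1]
width: 0.0867
time: 10.03
ee_pos: [0.4241, 0.3025, 0.0433]
eef_rot: [1.0, -0.001, -0.001, 0.002]
ft_force: [-0.6, 0.3, -0.3]
width: 0.087
time: 10.45
ee_pos: [0.4256, 0.3049, 0.0474]
eef_rot: [1.0, -0.0, 0.001, -0.001]
ft_force: [-0.2, -0.1, -0.3]
width: 0.0615
t 10.45 p [0.4256 0.3049 0.0474] xt [ 1.    -0.     0.001] zt [ 0.001  0.001 -1.   ] w 0.0615 F [-0.2 -0.1 -0.3]
tool shift [-0.0001  0.0009  0.0014]
```

```bash
python3 -m crank '[{"x":0,"y":0.001,"z":0.001,"ax":0,"ay":0,"az":0,"claw":-0.1},{"x":0,"y":0.001,"z":0.001,"ax":0,"ay":0,"az":0,"claw":0.3},{"x":0,"y":0.001,"z":0.001,"ax":0,"ay":0,"az":0,"claw":1},{"x":0,"y":0.001,"z":0.001,"ax":0,"ay":0,"az":0,"claw":1},{"x":0,"y":0.001,"z":0.001,"ax":0,"ay":0,"az":0,"claw":1}]' 20
python3 st.py .4255 .304 .046
python3 -m crank '[{"x":0,"y":0,"z":-0.006,"ax":0,"ay":0,"az":0,"claw":1},{"x":0,"y":0,"z":-0.02,"ax":0,"ay":0,"az":0,"claw":1},{"x":0,"y":0,"z":-0.04,"ax":0,"ay":0,"az":0,"claw":1},{"x":0,"y":0,"z":-0.065,"ax":0,"ay":0,"az":0,"claw":1},{"x":0,"y":0,"z":-0.085,"ax":0,"ay":0,"az":0,"claw":1}]'
python3 -m crank '[{"x":0,"y":0.01,"z":-0.005,"ax":0,"ay":0,"az":0,"claw":1},{"x":0,"y":0.03,"z":-0.005,"ax":0,"ay":0,"az":0,"claw":1},{"x":0,"y":0.055,"z":-0.005,"ax":0,"ay":0,"az":0,"claw":1},{"x":0,"y":0.08,"z":-0.005,"ax":0,"ay":0,"az":0,"claw":1},{"x":0,"y":0.11,"z":-0.005,"ax":0,"ay":0,"az":0,"claw":1}]'
python3 -m crank '[{"x":0,"y":0.03,"z":0,"ax":0,"ay":0,"az":0,"claw":1},{"x":0.005,"y":0.06,"z":0,"ax":0,"ay":0,"az":0,"claw":1},{"x":0.015,"y":0.09,"z":0,"ax":0,"ay":0,"az":0,"claw":1},{"x":0.035,"y":0.11,"z":0,"ax":0,"ay":0,"az":0,"claw":1},{"x":0.055,"y":0.122,"z":0,"ax":0,"ay":0,"az":0,"claw":1}]'
python3 -m crank '[{"x":0.025,"y":0.005,"z":0,"ax":0,"ay":0,"az":0,"claw":1},{"x":0.055,"y":0.006,"z":0,"ax":0,"ay":0,"az":0,"claw":1},{"x":0.085,"y":0.006,"z":0,"ax":0,"ay":0,"az":0,"claw":1},{"x":0.11,"y":0.006,"z":0,"ax":0,"ay":0,"az":0,"claw":1},{"x":0.13,"y":0.006,"z":0,"ax":0,"ay":0,"az":0,"claw":1}]'
python3 -m crank '[{"x":0.006,"y":0,"z":0,"ax":0,"ay":0,"az":0,"claw":1},{"x":0.006,"y":0,"z":0,"ax":0,"ay":0,"az":0,"claw":1},{"x":0.006,"y":0,"z":0.02,"ax":0,"ay":0,"az":0,"claw":1},{"x":0.006,"y":0,"z":0.035,"ax":0,"ay":0,"az":0,"claw":1},{"x":0.006,"y":0,"z":0.045,"ax":0,"ay":0,"az":0,"claw":1}]'
python3 st.py .6162 .0666 .055
```

```text
time: 10.87
ee_pos: [0.4254, 0.3036, 0.0458]
eef_rot: [1.0, -0.0, 0.0, -0.0]
ft_force: [1.2, -0.8, 2.9]
width: 0.0506
t 10.8667 p [0.4254 0.3036 0.0458] xt [ 1. -0.  0.] zt [ 0.  0. -1.] w 0.0506 F [ 1.2 -0.8  2.9]
tool shift [ 0.0001 -0.0004 -0.0002]
time: 11.28
ee_pos: [0.4249, 0.3032, 0.132]
eef_rot: [1.0, -0.0, -0.0, 0.0]
ft_force: [0.6, 0.7, -2.1]
width: 0.0504
time: 11.7
ee_pos: [0.4242, 0.1922, 0.1347]
eef_rot: [1.0, 0.001, -0.001, 0.0]
ft_force: [0.7, -0.7, -2.0]
width: 0.0502
time: 12.12
ee_pos: [0.4796, 0.068, 0.1351]
eef_rot: [1.0, -0.001, -0.0, -0.0]
ft_force: [0.4, 0.7, -1.6]
width: 0.0503
time: 12.53
ee_pos: [0.6109, 0.0647, 0.1341]
eef_rot: [1.0, -0.0, -0.001, 0.0]
ft_force: [-0.1, 1.3, -1.5]
width: 0.0504
time: 12.95
ee_pos: [0.6141, 0.0652, 0.0888]
eef_rot: [1.0, -0.0, -0.001, -0.0]
ft_force: [-1.1, -0.3, -2.5]
width: 0.0505
t 12.95 p [0.6141 0.0652 0.0888] xt [ 1.    -0.    -0.003] zt [-0.003  0.    -1.   ] w 0.0505 F [-1.1 -0.3 -2.5]
tool shift [ 0.0022 -0.0014  0.0338]
```

```bash
python3 -m crank '[{"x":0,"y":-0.001,"z":0.01,"ax":0,"ay":0,"az":0,"claw":1},{"x":0,"y":-0.001,"z":0.02,"ax":0,"ay":0,"az":0,"claw":1},{"x":0,"y":-0.001,"z":0.03,"ax":0,"ay":0,"az":0,"claw":1},{"x":0,"y":-0.001,"z":0.034,"ax":0,"ay":0,"az":0,"claw":1},{"x":0,"y":-0.001,"z":0.034,"ax":0,"ay":0,"az":0,"claw":1}]'
python3 -m crank '[{"x":0,"y":0,"z":0.001,"ax":0,"ay":0,"az":0,"claw":1},{"x":0,"y":0,"z":0.001,"ax":0,"ay":0,"az":0,"claw":1},{"x":0,"y":0,"z":0.001,"ax":0,"ay":0,"az":0,"claw":1},{"x":0,"y":0,"z":0.001,"ax":0,"ay":0,"az":0,"claw":1},{"x":0,"y":0,"z":0.001,"ax":0,"ay":0,"az":0,"claw":1}]'
python3 st.py .6162 .0666 .055
```

```text
time: 13.37
ee_pos: [0.6157, 0.0664, 0.0557]
eef_rot: [1.0, 0.0, -0.0, 0.0]
ft_force: [0.2, 0.1, -1.6]
width: 0.0502
time: 13.78
ee_pos: [0.6163, 0.0665, 0.0558]
eef_rot: [1.0, 0.0, 0.0, -0.0]
ft_force: [0.1, -0.4, -1.9]
width: 0.0503
t 13.7833 p [0.6163 0.0665 0.0558] xt [1. 0. 0.] zt [ 0.  0. -1.] w 0.0503 F [ 0.1 -0.4 -1.9]
tool shift [-0.0001 -0.0001  0.0008]
```

```bash
python3 -m crank '[{"x":0,"y":0,"z":0.001,"ax":0,"ay":0,"az":0,"claw":1},{"x":0,"y":0,"z":0.001,"ax":0,"ay":0,"az":0,"claw":0},{"x":0,"y":0,"z":0.001,"ax":0,"ay":0,"az":0,"claw":-0.2},{"x":0,"y":0,"z":0.001,"ax":0,"ay":0,"az":0,"claw":-0.4},{"x":0,"y":0,"z":0.001,"ax":0,"ay":0,"az":0,"claw":-1}]'
python3 -m crank '[{"x":0,"y":0,"z":0,"ax":0,"ay":0,"az":0,"claw":-1},{"x":0,"y":0,"z":0,"ax":0,"ay":0,"az":0,"claw":-1},{"x":0,"y":0,"z":0,"ax":0,"ay":0,"az":0,"claw":-1},{"x":0,"y":0,"z":-0.01,"ax":0,"ay":0,"az":0,"claw":-1},{"x":0,"y":0,"z":-0.03,"ax":0,"ay":0,"az":0,"claw":-1}]'
python3 -m crank '[{"x":0,"y":0,"z":-0.02,"ax":0,"ay":0,"az":0,"claw":-1},{"x":0,"y":0,"z":-0.04,"ax":0,"ay":0,"az":0,"claw":-1},{"x":0,"y":0,"z":-0.06,"ax":0,"ay":0,"az":0,"claw":-1},{"x":0,"y":0.005,"z":-0.075,"ax":0,"ay":0,"az":0,"claw":-1},{"x":-0.01,"y":0.014,"z":-0.075,"ax":0,"ay":0,"az":0,"claw":-1}]'
python3 -m crank '[{"x":-0.02,"y":0.025,"z":0,"ax":0,"ay":0,"az":0,"claw":-1},{"x":-0.04,"y":0.05,"z":0,"ax":0,"ay":0,"az":0,"claw":-1},{"x":-0.06,"y":0.075,"z":0,"ax":0,"ay":0,"az":0,"claw":-1},{"x":-0.08,"y":0.1,"z":0,"ax":0,"ay":0,"az":0,"claw":-1},{"x":-0.1,"y":0.125,"z":0,"ax":0,"ay":0,"az":0,"claw":-1}]'
python3 -m crank '[{"x":-0.02,"y":0.025,"z":0,"ax":0,"ay":0,"az":0,"claw":-1},{"x":-0.04,"y":0.05,"z":0,"ax":0,"ay":0,"az":0,"claw":-1},{"x":-0.06,"y":0.075,"z":0,"ax":0,"ay":0,"az":0,"claw":-1},{"x":-0.06,"y":0.075,"z":0,"ax":0,"ay":0,"az":0,"claw":-1},{"x":-0.06,"y":0.075,"z":0,"ax":0,"ay":0,"az":0,"claw":-1}]'
python3 st.py .4465 -.148 .0235
python3 chk.py .624 .154 .129 .026 .616 .067 .104 .026 .415 .155 .045 .026
```

```text
time: 14.2
ee_pos: [0.6162, 0.0664, 0.0546]
eef_rot: [1.0, -0.0, 0.0, -0.0]
ft_force: [-0.4, 1.4, -0.1]
width: 0.0591
time: 14.62
ee_pos: [0.6146, 0.0663, 0.0833]
eef_rot: [1.0, 0.0, -0.002, 0.001]
ft_force: [0.2, -0.2, -0.1]
width: 0.0852
time: 15.03
ee_pos: [0.6086, 0.0534, 0.1636]
eef_rot: [1.0, 0.001, 0.003, -0.001]
ft_force: [0.7, -0.2, -0.2]
width: 0.0873
time: 15.45
ee_pos: [0.5051, -0.0737, 0.1601]
eef_rot: [1.0, -0.0, 0.0, -0.0]
ft_force: [-0.1, -1.3, -0.5]
width: 0.0868
time: 15.87
ee_pos: [0.4456, -0.1488, 0.1603]
eef_rot: [1.0, -0.002, 0.001, -0.001]
ft_force: [0.5, -0.1, 0.1]
width: 0.0868
t 15.8667 p [ 0.4456 -0.1488  0.1603] xt [ 1.    -0.003  0.002] zt [ 0.002  0.002 -1.   ] w 0.0868 F [ 0.5 -0.1  0.1]
tool shift [ 0.0007 -0.0005  0.1368]
top (np.float64(0.624), np.float64(0.154), np.float64(0.129)) [203.3 172. ] [202.  171.1] 395 [0.6263 0.1569]
scene (np.float64(0.624), np.float64(0.154), np.float64(0.129)) [347.8 262.8] [347.3 261.9] 612 [0.6222 0.1531]
top (np.float64(0.616), np.float64(0.067), np.float64(0.104)) [242.2 175.2] [241.8 174.3] 382 [0.6183 0.0679]
scene (np.float64(0.616), np.float64(0.067), np.float64(0.104)) [300.1 262.7] [298.7 261.9] 582 [0.6143 0.0642]
top (np.float64(0.415), np.float64(0.155), np.float64(0.045)) [213.2 267.4] [212.4 267.1] 387 [0.4158 0.1569]
scene (np.float64(0.415), np.float64(0.155), np.float64(0.045)) [339.1 193.6] [338.3 192.6] 386 [0.4123 0.1533]
```

```bash
python3 -m crank '[{"x":0,"y":0,"z":0.01,"ax":0,"ay":0,"az":0,"claw":-1},{"x":0,"y":0,"z":0.025,"ax":0,"ay":0,"az":0,"claw":-1},{"x":0,"y":0,"z":0.04,"ax":0,"ay":0,"az":0,"claw":-1},{"x":0,"y":0,"z":0.055,"ax":0,"ay":0,"az":0,"claw":-1},{"x":0,"y":0,"z":0.07,"ax":0,"ay":0,"az":0,"claw":-1}]'
python3 -m crank '[{"x":0,"y":0,"z":0.02,"ax":0,"ay":0,"az":0,"claw":-1},{"x":0,"y":0,"z":0.04,"ax":0,"ay":0,"az":0,"claw":-1},{"x":0,"y":0,"z":0.055,"ax":0,"ay":0,"az":0,"claw":-1},{"x":0,"y":0,"z":0.065,"ax":0,"ay":0,"az":0,"claw":-1},{"x":0,"y":0,"z":0.066,"ax":0,"ay":0,"az":0,"claw":-1}]'
python3 -m crank '[{"x":0,"y":0,"z":0,"ax":0,"ay":0,"az":0,"claw":-0.5},{"x":0,"y":0,"z":0,"ax":0,"ay":0,"az":0,"claw":-0.26},{"x":0,"y":0,"z":0,"ax":0,"ay":0,"az":0,"claw":-0.26},{"x":0,"y":0,"z":0,"ax":0,"ay":0,"az":0,"claw":-0.26},{"x":0,"y":0,"z":0,"ax":0,"ay":0,"az":0,"claw":-0.2}]'
python3 st.py .4465 -.148 .0235
```

```text
time: 16.38
ee_pos: [0.4464, -0.1468, 0.088]
eef_rot: [1.0, 0.001, -0.0, 0.0]
ft_force: [1.0, 0.7, 1.0]
width: 0.0866
time: 16.8
ee_pos: [0.445, -0.147, 0.0214]
eef_rot: [1.0, 0.001, -0.002, 0.0]
ft_force: [0.1, 0.3, 0.0]
width: 0.0872
time: 17.22
ee_pos: [0.4466, -0.1474, 0.0241]
eef_rot: [1.0, 0.0, 0.001, -0.0]
ft_force: [-0.1, 0.7, -0.4]
width: 0.0615
t 17.2167 p [ 0.4466 -0.1474  0.0241] xt [1.    0.    0.001] zt [ 0.001  0.    -1.   ] w 0.0615 F [-0.1  0.7 -0.4]
tool shift [-0.0001  0.0006  0.0006]
```

```bash
python3 -m crank '[{"x":0,"y":0,"z":0,"ax":0,"ay":0,"az":0,"claw":-0.1},{"x":0,"y":0,"z":0,"ax":0,"ay":0,"az":0,"claw":0.3},{"x":0,"y":0,"z":0,"ax":0,"ay":0,"az":0,"claw":1},{"x":0,"y":0,"z":0,"ax":0,"ay":0,"az":0,"claw":1},{"x":0,"y":0,"z":0,"ax":0,"ay":0,"az":0,"claw":1}]' 20
python3 st.py .4465 -.148 .0235
python3 -m crank '[{"x":0,"y":0,"z":-0.006,"ax":0,"ay":0,"az":0,"claw":1},{"x":0,"y":0,"z":-0.02,"ax":0,"ay":0,"az":0,"claw":1},{"x":0,"y":0,"z":-0.035,"ax":0,"ay":0,"az":0,"claw":1},{"x":0,"y":0,"z":-0.045,"ax":0,"ay":0,"az":0,"claw":1},{"x":0,"y":0,"z":-0.05,"ax":0,"ay":0,"az":0,"claw":1}]'
python3 -m crank '[{"x":0.008,"y":-0.006,"z":0,"ax":0,"ay":0,"az":0,"claw":1},{"x":0.024,"y":-0.017,"z":0,"ax":0,"ay":0,"az":0,"claw":1},{"x":0.044,"y":-0.031,"z":0,"ax":0,"ay":0,"az":0,"claw":1},{"x":0.066,"y":-0.046,"z":0,"ax":0,"ay":0,"az":0,"claw":1},{"x":0.09,"y":-0.063,"z":0,"ax":0,"ay":0,"az":0,"claw":1}]'
python3 -m crank '[{"x":0.022,"y":-0.016,"z":0,"ax":0,"ay":0,"az":0,"claw":1},{"x":0.044,"y":-0.031,"z":0,"ax":0,"ay":0,"az":0,"claw":1},{"x":0.064,"y":-0.045,"z":0,"ax":0,"ay":0,"az":0,"claw":1},{"x":0.08,"y":-0.056,"z":0,"ax":0,"ay":0,"az":0,"claw":1},{"x":0.088,"y":-0.062,"z":0,"ax":0,"ay":0,"az":0,"claw":1}]'
python3 -m crank '[{"x":0,"y":0,"z":0,"ax":0,"ay":0,"az":0,"claw":1},{"x":0,"y":0,"z":0,"ax":0,"ay":0,"az":0,"claw":1},{"x":0,"y":0,"z":0.01,"ax":0,"ay":0,"az":0,"claw":1},{"x":0,"y":0,"z":0.02,"ax":0,"ay":0,"az":0,"claw":1},{"x":0,"y":0,"z":0.025,"ax":0,"ay":0,"az":0,"claw":1}]'
python3 -m crank '[{"x":0,"y":0,"z":0.006,"ax":0,"ay":0,"az":0,"claw":1},{"x":0,"y":0,"z":0.01,"ax":0,"ay":0,"az":0,"claw":1},{"x":0,"y":0,"z":0.013,"ax":0,"ay":0,"az":0,"claw":1},{"x":0,"y":0,"z":0.013,"ax":0,"ay":0,"az":0,"claw":1},{"x":0,"y":0,"z":0.013,"ax":0,"ay":0,"az":0,"claw":1}]'
python3 st.py .6248 -.0229 .033
```

```text
time: 17.63
ee_pos: [0.4466, -0.1476, 0.0238]
eef_rot: [1.0, 0.0, 0.0, -0.0]
ft_force: [1.4, 0.1, 3.8]
width: 0.0502
t 17.6333 p [ 0.4466 -0.1476  0.0238] xt [1.    0.    0.001] zt [ 0.001  0.    -1.   ] w 0.0502 F [1.4 0.1 3.8]
tool shift [-0.0001  0.0004  0.0003]
time: 18.05
ee_pos: [0.4465, -0.1476, 0.0747]
eef_rot: [1.0, -0.0, 0.001, -0.0]
ft_force: [0.5, -0.8, -2.0]
width: 0.0501
time: 18.47
ee_pos: [0.5368, -0.0832, 0.0725]
eef_rot: [1.0, -0.0, -0.001, -0.0]
ft_force: [-0.3, -0.5, -0.8]
width: 0.05
time: 18.88
ee_pos: [0.6255, -0.0194, 0.0717]
eef_rot: [1.0, 0.002, -0.001, -0.0]
ft_force: [0.1, -0.2, -1.9]
width: 0.0505
time: 19.3
ee_pos: [0.6226, -0.0231, 0.0467]
eef_rot: [1.0, -0.001, -0.001, -0.0]
ft_force: [-0.3, 0.2, -1.4]
width: 0.0501
time: 19.72
ee_pos: [0.6242, -0.0226, 0.0355]
eef_rot: [1.0, -0.0, 0.0, -0.0]
ft_force: [0.2, 0.0, -0.9]
width: 0.0504
t 19.7167 p [ 0.6242 -0.0226  0.0355] xt [ 1. -0.  0.] zt [ 0.  0. -1.] w 0.0504 F [ 0.2  0.  -0.9]
tool shift [0.0006 0.0003 0.0025]
```

```bash
python3 -m crank '[{"x":0,"y":0,"z":0.001,"ax":0,"ay":0,"az":0,"claw":1},{"x":0,"y":0,"z":0.003,"ax":0,"ay":0,"az":0,"claw":1},{"x":0,"y":0,"z":0.003,"ax":0,"ay":0,"az":0,"claw":1},{"x":0,"y":0,"z":0.003,"ax":0,"ay":0,"az":0,"claw":0},{"x":0,"y":0,"z":0.003,"ax":0,"ay":0,"az":0,"claw":-0.2}]'
python3 -m crank '[{"x":0,"y":0,"z":0,"ax":0,"ay":0,"az":0,"claw":-0.4},{"x":0,"y":0,"z":0,"ax":0,"ay":0,"az":0,"claw":-1},{"x":0,"y":0,"z":0,"ax":0,"ay":0,"az":0,"claw":-1},{"x":0,"y":0,"z":0,"ax":0,"ay":0,"az":0,"claw":-1},{"x":0,"y":0,"z":-0.015,"ax":0,"ay":0,"az":0,"claw":-1}]'
python3 -m crank '[{"x":0,"y":0,"z":-0.02,"ax":0,"ay":0,"az":0,"claw":-1},{"x":0,"y":0,"z":-0.045,"ax":0,"ay":0,"az":0,"claw":-1},{"x":0,"y":0,"z":-0.07,"ax":0,"ay":0,"az":0,"claw":-1},{"x":0,"y":0,"z":-0.09,"ax":0,"ay":0,"az":0,"claw":-1},{"x":-0.01,"y":0,"z":-0.105,"ax":0,"ay":0,"az":0,"claw":-1}]'
python3 -m crank '[{"x":-0.025,"y":-0.015,"z":0,"ax":0,"ay":0,"az":0,"claw":-1},{"x":-0.05,"y":-0.035,"z":0,"ax":0,"ay":0,"az":0,"claw":-1},{"x":-0.075,"y":-0.055,"z":0,"ax":0,"ay":0,"az":0,"claw":-1},{"x":-0.1,"y":-0.075,"z":0,"ax":0,"ay":0,"az":0,"claw":-1},{"x":-0.125,"y":-0.1,"z":0,"ax":0,"ay":0,"az":0,"claw":-1}]'
python3 -m crank '[{"x":-0.025,"y":-0.025,"z":0,"ax":0,"ay":0,"az":0,"claw":-1},{"x":-0.05,"y":-0.05,"z":0,"ax":0,"ay":0,"az":0,"claw":-1},{"x":-0.07,"y":-0.07,"z":0,"ax":0,"ay":0,"az":0,"claw":-1},{"x":-0.075,"y":-0.078,"z":0,"ax":0,"ay":0,"az":0,"claw":-1},{"x":-0.075,"y":-0.078,"z":0,"ax":0,"ay":0,"az":0,"claw":-1}]'
python3 st.py .4145 .155 .0045
python3 chk.py .624 -.023 .079 .026  .616 .067 .104 .026
```

```text
time: 20.13
ee_pos: [0.6245, -0.0225, 0.0328]
eef_rot: [1.0, -0.0, 0.0, -0.0]
ft_force: [0.1, 0.5, 0.6]
width: 0.0515
time: 20.55
ee_pos: [0.6223, -0.0223, 0.0452]
eef_rot: [1.0, 0.0, -0.002, 0.0]
ft_force: [0.5, 0.4, 0.2]
width: 0.0774
time: 20.97
ee_pos: [0.6154, -0.0225, 0.1545]
eef_rot: [1.0, 0.0, 0.001, 0.0]
ft_force: [-0.2, -0.0, 0.6]
width: 0.0865
time: 21.38
ee_pos: [0.4878, 0.0772, 0.1523]
eef_rot: [1.0, -0.001, -0.0, 0.0]
ft_force: [0.5, 0.2, 0.3]
width: 0.0871
time: 21.8
ee_pos: [0.4129, 0.1575, 0.1527]
eef_rot: [1.0, 0.002, -0.0, -0.001]
ft_force: [0.8, -0.7, -0.3]
width: 0.0873
t 21.8 p [0.4129 0.1575 0.1527] xt [ 1.     0.004 -0.   ] zt [-0.     0.001 -1.   ] w 0.0873 F [ 0.8 -0.7 -0.3]
tool shift [0.0016 0.0027 0.1482]
top (np.float64(0.624), np.float64(-0.023), np.float64(0.079)) [280.4 171.9] [279.4 171.1] 360 [ 0.6264 -0.0209]
scene (np.float64(0.624), np.float64(-0.023), np.float64(0.079)) [253.1 269.9] [252.4 269.5] 564 [ 0.6233 -0.0245]
top (np.float64(0.616), np.float64(0.067), np.float64(0.104)) [242.2 175.2] [241.8 174.4] 383 [0.6182 0.0679]
scene (np.float64(0.616), np.float64(0.067), np.float64(0.104)) [300.1 262.7] [298.7 261.9] 579 [0.6144 0.0642]
```

```bash
python3 -m crank '[{"x":0,"y":0,"z":0.01,"ax":0,"ay":0,"az":0,"claw":-1},{"x":0,"y":0,"z":0.025,"ax":0,"ay":0,"az":0,"claw":-1},{"x":0,"y":0,"z":0.045,"ax":0,"ay":0,"az":0,"claw":-1},{"x":0,"y":0,"z":0.065,"ax":0,"ay":0,"az":0,"claw":-1},{"x":0,"y":0,"z":0.085,"ax":0,"ay":0,"az":0,"claw":-1}]'
python3 -m crank '[{"x":0,"y":0,"z":0.02,"ax":0,"ay":0,"az":0,"claw":-1},{"x":0,"y":0,"z":0.038,"ax":0,"ay":0,"az":0,"claw":-1},{"x":0,"y":0,"z":0.048,"ax":0,"ay":0,"az":0,"claw":-1},{"x":0,"y":0,"z":0.054,"ax":0,"ay":0,"az":0,"claw":-1},{"x":0,"y":0,"z":0.056,"ax":0,"ay":0,"az":0,"claw":-1}]'
python3 -m crank '[{"x":0,"y":0,"z":0.002,"ax":0,"ay":0,"az":0,"claw":-0.5},{"x":0,"y":0,"z":0.004,"ax":0,"ay":0,"az":0,"claw":-0.26},{"x":0,"y":0,"z":0.006,"ax":0,"ay":0,"az":0,"claw":-0.26},{"x":0,"y":0,"z":0.006,"ax":0,"ay":0,"az":0,"claw":-0.26},{"x":0,"y":0,"z":0.006,"ax":0,"ay":0,"az":0,"claw":-0.2}]'
python3 st.py .4145 .155 .0045
```

```text
time: 22.32
ee_pos: [0.415, 0.1537, 0.066]
eef_rot: [1.0, -0.001, 0.0, 0.0]
ft_force: [-0.3, 0.6, 0.1]
width: 0.0872
time: 22.73
ee_pos: [0.4142, 0.1543, 0.0106]
eef_rot: [1.0, -0.001, -0.0, 0.001]
ft_force: [0.5, 0.8, 0.3]
width: 0.0872
time: 23.15
ee_pos: [0.4143, 0.1557, 0.0058]
eef_rot: [1.0, 0.0, 0.0, -0.0]
ft_force: [0.3, -0.8, -0.7]
width: 0.0614
t 23.15 p [0.4143 0.1557 0.0058] xt [1. 0. 0.] zt [ 0.     0.001 -1.   ] w 0.0614 F [ 0.3 -0.8 -0.7]
tool shift [0.0002 0.0007 0.0013]
```

```bash
python3 -m crank '[{"x":0,"y":0.001,"z":0.001,"ax":0,"ay":0,"az":0,"claw":-0.1},{"x":0,"y":0.001,"z":0.001,"ax":0,"ay":0,"az":0,"claw":0.3},{"x":0,"y":0.001,"z":0.001,"ax":0,"ay":0,"az":0,"claw":1},{"x":0,"y":0.001,"z":0.001,"ax":0,"ay":0,"az":0,"claw":1},{"x":0,"y":0.001,"z":0.001,"ax":0,"ay":0,"az":0,"claw":1}]' 20
python3 st.py .4145 .155 .0045
python3 -m crank '[{"x":0,"y":0,"z":-0.006,"ax":0,"ay":0,"az":0,"claw":1},{"x":0,"y":0,"z":-0.02,"ax":0,"ay":0,"az":0,"claw":1},{"x":0,"y":0,"z":-0.04,"ax":0,"ay":0,"az":0,"claw":1},{"x":0,"y":0.01,"z":-0.055,"ax":0,"ay":0,"az":0,"claw":1},{"x":0,"y":0.03,"z":-0.06,"ax":0,"ay":0,"az":0,"claw":1}]'
python3 -m crank '[{"x":0,"y":0.025,"z":0,"ax":0,"ay":0,"az":0,"claw":1},{"x":0,"y":0.05,"z":0,"ax":0,"ay":0,"az":0,"claw":1},{"x":0,"y":0.075,"z":0,"ax":0,"ay":0,"az":0,"claw":1},{"x":0,"y":0.1,"z":0,"ax":0,"ay":0,"az":0,"claw":1},{"x":0,"y":0.125,"z":0,"ax":0,"ay":0,"az":0,"claw":1}]'
python3 -m crank '[{"x":0.005,"y":0.025,"z":0,"ax":0,"ay":0,"az":0,"claw":1},{"x":0.015,"y":0.05,"z":0,"ax":0,"ay":0,"az":0,"claw":1},{"x":0.03,"y":0.075,"z":0,"ax":0,"ay":0,"az":0,"claw":1},{"x":0.05,"y":0.095,"z":0,"ax":0,"ay":0,"az":0,"claw":1},{"x":0.075,"y":0.11,"z":0,"ax":0,"ay":0,"az":0,"claw":1}]'
python3 -m crank '[{"x":0.028,"y":0.005,"z":0,"ax":0,"ay":0,"az":0,"claw":1},{"x":0.058,"y":0.005,"z":0,"ax":0,"ay":0,"az":0,"claw":1},{"x":0.088,"y":0.005,"z":0,"ax":0,"ay":0,"az":0,"claw":1},{"x":0.115,"y":0.005,"z":0,"ax":0,"ay":0,"az":0,"claw":1},{"x":0.135,"y":0.005,"z":0,"ax":0,"ay":0,"az":0,"claw":1}]'
python3 -m crank '[{"x":0.006,"y":0,"z":0,"ax":0,"ay":0,"az":0,"claw":1},{"x":0.006,"y":0,"z":0,"ax":0,"ay":0,"az":0,"claw":1},{"x":0.006,"y":0,"z":0.01,"ax":0,"ay":0,"az":0,"claw":1},{"x":0.006,"y":0,"z":0.02,"ax":0,"ay":0,"az":0,"claw":1},{"x":0.006,"y":0,"z":0.03,"ax":0,"ay":0,"az":0,"claw":1}]'
python3 -m crank '[{"x":0,"y":0,"z":0.008,"ax":0,"ay":0,"az":0,"claw":1},{"x":0,"y":0,"z":0.014,"ax":0,"ay":0,"az":0,"claw":1},{"x":0,"y":0,"z":0.017,"ax":0,"ay":0,"az":0,"claw":1},{"x":0,"y":0,"z":0.018,"ax":0,"ay":0,"az":0,"claw":1},{"x":0,"y":0,"z":0.018,"ax":0,"ay":0,"az":0,"claw":1}]'
python3 st.py .6307 -.115 .0137
```

```text
time: 23.57
ee_pos: [0.4144, 0.1545, 0.0047]
eef_rot: [1.0, -0.0, 0.0, -0.0]
ft_force: [0.7, -0.5, 1.5]
width: 0.0495
t 23.5667 p [0.4144 0.1545 0.0047] xt [ 1.    -0.     0.001] zt [ 0.001  0.    -1.   ] w 0.0495 F [ 0.7 -0.5  1.5]
tool shift [ 0.0001 -0.0005  0.0002]
time: 23.98
ee_pos: [0.4149, 0.1262, 0.0667]
eef_rot: [1.0, 0.001, 0.001, -0.001]
ft_force: [1.1, 0.6, -0.4]
width: 0.0498
time: 24.4
ee_pos: [0.4136, -0.0016, 0.0647]
eef_rot: [1.0, 0.0, -0.0, -0.0]
ft_force: [0.0, 0.1, -1.2]
width: 0.0498
time: 24.82
ee_pos: [0.4889, -0.1122, 0.0646]
eef_rot: [1.0, -0.001, -0.0, -0.001]
ft_force: [0.6, 0.9, 0.5]
width: 0.05
time: 25.23
ee_pos: [0.6257, -0.1148, 0.0641]
eef_rot: [1.0, 0.0, -0.0, -0.0]
ft_force: [0.1, 0.3, -0.6]
width: 0.0494
time: 25.65
ee_pos: [0.6289, -0.1153, 0.0334]
eef_rot: [1.0, -0.0, -0.0, -0.0]
ft_force: [-0.5, 0.5, -1.4]
width: 0.0498
time: 26.07
ee_pos: [0.63, -0.1156, 0.0164]
eef_rot: [1.0, -0.0, -0.0, -0.0]
ft_force: [-0.0, 0.3, -1.7]
width: 0.0498
t 26.0667 p [ 0.63   -0.1156  0.0164] xt [ 1. -0. -0.] zt [-0.  0. -1.] w 0.0498 F [-0.   0.3 -1.7]
tool shift [ 0.0007 -0.0006  0.0027]
```

```bash
python3 -m crank '[{"x":0.001,"y":-0.001,"z":0.001,"ax":0,"ay":0,"az":0,"claw":1},{"x":0.001,"y":-0.001,"z":0.003,"ax":0,"ay":0,"az":0,"claw":1},{"x":0.001,"y":-0.001,"z":0.003,"ax":0,"ay":0,"az":0,"claw":1},{"x":0.001,"y":-0.001,"z":0.003,"ax":0,"ay":0,"az":0,"claw":0},{"x":0.001,"y":-0.001,"z":0.003,"ax":0,"ay":0,"az":0,"claw":-0.2}]'
python3 -m crank '[{"x":0,"y":0,"z":0,"ax":0,"ay":0,"az":0,"claw":-0.4},{"x":0,"y":0,"z":0,"ax":0,"ay":0,"az":0,"claw":-1},{"x":0,"y":0,"z":0,"ax":0,"ay":0,"az":0,"claw":-1},{"x":0,"y":0,"z":0,"ax":0,"ay":0,"az":0,"claw":-1},{"x":0,"y":0,"z":-0.015,"ax":0,"ay":0,"az":0,"claw":-1}]'
python3 -m crank '[{"x":0,"y":0,"z":-0.02,"ax":0,"ay":0,"az":0,"claw":-1},{"x":0,"y":0,"z":-0.045,"ax":0,"ay":0,"az":0,"claw":-1},{"x":0,"y":0,"z":-0.07,"ax":0,"ay":0,"az":0,"claw":-1},{"x":0,"y":0,"z":-0.09,"ax":0,"ay":0,"az":0,"claw":-1},{"x":-0.01,"y":0.01,"z":-0.095,"ax":0,"ay":0,"az":0,"claw":-1}]'
python3 -m crank '[{"x":-0.02,"y":0.02,"z":0,"ax":0,"ay":0,"az":0,"claw":-1},{"x":-0.04,"y":0.044,"z":0,"ax":0,"ay":0,"az":0,"claw":-1},{"x":-0.06,"y":0.066,"z":0,"ax":0,"ay":0,"az":0,"claw":-1},{"x":-0.08,"y":0.088,"z":0,"ax":0,"ay":0,"az":0,"claw":-1},{"x":-0.1,"y":0.11,"z":0,"ax":0,"ay":0,"az":0,"claw":-1}]'
python3 -m crank '[{"x":-0.02,"y":0.02,"z":0,"ax":0,"ay":0,"az":0,"claw":-1},{"x":-0.04,"y":0.04,"z":0,"ax":0,"ay":0,"az":0,"claw":-1},{"x":-0.057,"y":0.058,"z":0,"ax":0,"ay":0,"az":0,"claw":-1},{"x":-0.057,"y":0.058,"z":0,"ax":0,"ay":0,"az":0,"claw":-1},{"x":-0.057,"y":0.058,"z":0,"ax":0,"ay":0,"az":0,"claw":-1}]'
python3 st.py .464 -.293 .0045
python3 chk.py .6307 -.115 .054 .026 .624 -.023 .079 .026
python3 - <<'E'
from bench import camera
import cv2
a=camera("scene")["color"][155:315,110:430];cv2.imwrite("pics/a4.png",cv2.resize(a,None,fx=2.5,fy=2.5,interpolation=3))
E
```

```text
time: 26.48
ee_pos: [0.6315, -0.1145, 0.0138]
eef_rot: [1.0, 0.0, 0.0, -0.0]
ft_force: [0.0, 0.6, 0.3]
width: 0.0507
time: 26.9
ee_pos: [0.6293, -0.1141, 0.0264]
eef_rot: [1.0, 0.0, -0.002, -0.0]
ft_force: [-1.0, -0.5, -0.8]
width: 0.0774
time: 27.32
ee_pos: [0.6241, -0.1229, 0.128]
eef_rot: [1.0, 0.002, 0.003, -0.0]
ft_force: [0.8, -0.0, -0.5]
width: 0.0868
time: 27.73
ee_pos: [0.5193, -0.2359, 0.1238]
eef_rot: [1.0, -0.0, -0.0, -0.0]
ft_force: [-0.4, -0.4, -0.4]
width: 0.0867
time: 28.15
ee_pos: [0.4626, -0.2938, 0.1239]
eef_rot: [1.0, -0.002, 0.0, -0.0]
ft_force: [0.4, 0.5, 1.0]
width: 0.0868
t 28.15 p [ 0.4626 -0.2938  0.1239] xt [ 1.    -0.003  0.   ] zt [ 0.     0.001 -1.   ] w 0.0868 F [0.4 0.5 1. ]
tool shift [ 0.0013 -0.0008  0.1194]
top (np.float64(0.6307), np.float64(-0.115), np.float64(0.054)) [317.7 169.2] [316.9 168.7] 342 [ 0.6321 -0.1132]
scene (np.float64(0.6307), np.float64(-0.115), np.float64(0.054)) [207.4 275.9] [206.3 275. ] 530 [ 0.6289 -0.1175]
top (np.float64(0.624), np.float64(-0.023), np.float64(0.079)) [280.4 171.9] [279.4 171. ] 361 [ 0.6264 -0.0208]
scene (np.float64(0.624), np.float64(-0.023), np.float64(0.079)) [253.1 269.9] [252.4 269.5] 562 [ 0.6233 -0.0245]
```

View pics/a4.png

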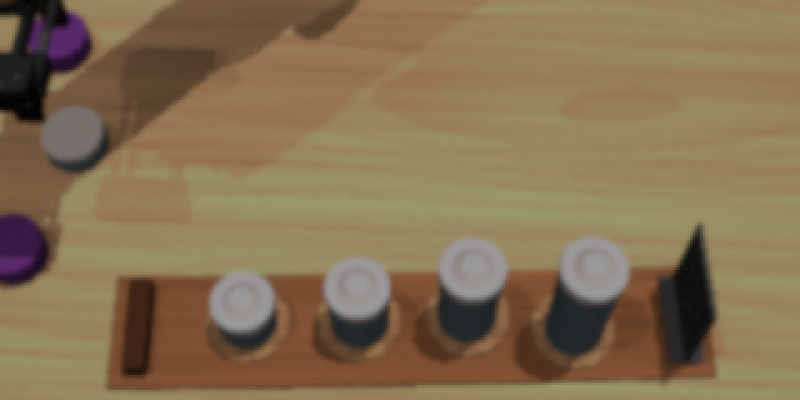

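```bash
python3 - <<'E'
from v import *
from bench import camera
for n,ps in(("top",[(402.5,186.5),(417.5,275)]),("scene",[(115,254),(133.5,171)])):
    c=camera(n);h=cv2.cvtColor(cv2.imread(f"pics/{n}0.png"),cv2.COLOR_BGR2HSV)
    m=((h[...,0]>125)&(h[...,0]<160)&(h[...,1]>100)).astype(np.uint8)
    N,l,st,ce=cv2.connectedComponentsWithStats(m)
    for i in range(1,N):
        if st[i,4]>150: print(n,ce[i],st[i,4],solve(c,ce[i],.029,[.026,.014]).round(4))
E
python3 st.py .4636 -.2938 .0045
python3 chk.py .4636 -.2938 .026 .029
```

```text
top [402.31151242 186.52595937] 443 [ 0.5759 -0.3226]
top [417.16       274.61684211] 475 [ 0.3557 -0.3262]
scene [133.43405276 171.08633094] 417 [ 0.3603 -0.3296]
scene [114.55616943 254.34069982] 543 [ 0.5805 -0.3261]
t 28.4 p [ 0.4648 -0.2917  0.1234] xt [ 1.     0.002 -0.   ] zt [-0.  0. -1.] w 0.0871 F [-0.   0.2 -0.5]
tool shift [-0.0012  0.0021  0.1189]
top (np.float64(0.4636), np.float64(-0.2938), np.float64(0.026)) [397.7 231.5] [428.3 231.3] 10551 [ 0.4572 -0.3686]
scene (np.float64(0.4636), np.float64(-0.2938), np.float64(0.026)) [139.1 207.8] [138.1 207.6] 425 [ 0.4631 -0.2963]
```

```bash
python3 -m crank '[{"x":0,"y":0.001,"z":0.01,"ax":0,"ay":0,"az":0,"claw":-0.7},{"x":0,"y":0.001,"z":0.025,"ax":0,"ay":0,"az":0,"claw":-0.7},{"x":0,"y":0.001,"z":0.045,"ax":0,"ay":0,"az":0,"claw":-0.7},{"x":0,"y":0.001,"z":0.062,"ax":0,"ay":0,"az":0,"claw":-0.7},{"x":0,"y":0.001,"z":0.072,"ax":0,"ay":0,"az":0,"claw":-0.7}]'
python3 -m crank '[{"x":0,"y":0,"z":0.01,"ax":0,"ay":0,"az":0,"claw":-0.7},{"x":0,"y":0,"z":0.02,"ax":0,"ay":0,"az":0,"claw":-0.7},{"x":0,"y":0,"z":0.03,"ax":0,"ay":0,"az":0,"claw":-0.7},{"x":0,"y":0,"z":0.037,"ax":0,"ay":0,"az":0,"claw":-0.7},{"x":0,"y":0,"z":0.04,"ax":0,"ay":0,"az":0,"claw":-0.7}]'
python3 -m crank '[{"x":0,"y":0,"z":0.002,"ax":0,"ay":0,"az":0,"claw":-0.7},{"x":0,"y":0,"z":0.004,"ax":0,"ay":0,"az":0,"claw":-0.6},{"x":0,"y":0,"z":0.006,"ax":0,"ay":0,"az":0,"claw":-0.5},{"x":0,"y":0,"z":0.006,"ax":0,"ay":0,"az":0,"claw":-0.45},{"x":0,"y":0,"z":0.006,"ax":0,"ay":0,"az":0,"claw":-0.45}]'
python3 st.py .4636 -.2938 .0045
```

```text
time: 28.92
ee_pos: [0.4632, -0.2929, 0.049]
eef_rot: [1.0, 0.0, -0.001, -0.0]
ft_force: [-0.7, 0.7, 0.3]
width: 0.0749
time: 29.33
ee_pos: [0.4638, -0.2933, 0.0105]
eef_rot: [1.0, 0.0, -0.0, -0.0]
ft_force: [0.3, -0.3, -0.5]
width: 0.074
time: 29.75
ee_pos: [0.4643, -0.2936, 0.0057]
eef_rot: [1.0, 0.0, 0.0, -0.0]
ft_force: [0.5, 1.0, -0.3]
width: 0.0641
t 29.75 p [ 0.4643 -0.2936  0.0057] xt [1. 0. 0.] zt [ 0.  0. -1.] w 0.0641 F [ 0.5  1.  -0.3]
tool shift [-0.0007  0.0002  0.0012]
```

```bash
python3 -m crank '[{"x":0,"y":0,"z":0.002,"ax":0,"ay":0,"az":0,"claw":-0.35},{"x":0,"y":0,"z":0.002,"ax":0,"ay":0,"az":0,"claw":-0.2},{"x":0,"y":0,"z":0.002,"ax":0,"ay":0,"az":0,"claw":0.5},{"x":0,"y":0,"z":0.002,"ax":0,"ay":0,"az":0,"claw":1},{"x":0,"y":0,"z":0.002,"ax":0,"ay":0,"az":0,"claw":1}]' 20
python3 st.py .4636 -.2938 .0045
python3 -m crank '[{"x":0,"y":0,"z":-0.006,"ax":0,"ay":0,"az":0,"claw":1},{"x":0,"y":0,"z":-0.02,"ax":0,"ay":0,"az":0,"claw":1},{"x":0,"y":0,"z":-0.045,"ax":0,"ay":0,"az":0,"claw":1},{"x":0,"y":0,"z":-0.07,"ax":0,"ay":0,"az":0,"claw":1},{"x":0,"y":0,"z":-0.085,"ax":0,"ay":0,"az":0,"claw":1}]'
python3 -m crank '[{"x":0.008,"y":-0.009,"z":0,"ax":0,"ay":0,"az":0,"claw":1},{"x":0.022,"y":-0.024,"z":0,"ax":0,"ay":0,"az":0,"claw":1},{"x":0.04,"y":-0.043,"z":0,"ax":0,"ay":0,"az":0,"claw":1},{"x":0.06,"y":-0.064,"z":0,"ax":0,"ay":0,"az":0,"claw":1},{"x":0.08,"y":-0.086,"z":0,"ax":0,"ay":0,"az":0,"claw":1}]'
python3 -m crank '[{"x":0.02,"y":-0.022,"z":0,"ax":0,"ay":0,"az":0,"claw":1},{"x":0.04,"y":-0.043,"z":0,"ax":0,"ay":0,"az":0,"claw":1},{"x":0.06,"y":-0.065,"z":0,"ax":0,"ay":0,"az":0,"claw":1},{"x":0.077,"y":-0.083,"z":0,"ax":0,"ay":0,"az":0,"claw":1},{"x":0.086,"y":-0.092,"z":0,"ax":0,"ay":0,"az":0,"claw":1}]'
python3 -m crank '[{"x":0,"y":0,"z":0,"ax":0,"ay":0,"az":0,"claw":1},{"x":0,"y":0,"z":0,"ax":0,"ay":0,"az":0,"claw":1},{"x":0,"y":0,"z":0,"ax":0,"ay":0,"az":0,"claw":1},{"x":0,"y":0,"z":0,"ax":0,"ay":0,"az":0,"claw":1},{"x":0,"y":0,"z":0,"ax":0,"ay":0,"az":0,"claw":1}]'
python3 st.py .6305 -.1153 .058
python3 - <<'E'
from bench import camera
import cv2
a=camera("scene")["color"][200:320,150:310];cv2.imwrite("pics/a5.png",cv2.resize(a,None,fx=4,fy=4,interpolation=3))
E
```

```text
time: 30.17
ee_pos: [0.4641, -0.2935, 0.0035]
eef_rot: [1.0, 0.0, -0.0, -0.0]
ft_force: [-0.0, 0.3, -0.8]
width: 0.058
t 30.1667 p [ 0.4641 -0.2935  0.0035] xt [ 1.  0. -0.] zt [-0.  0. -1.] w 0.058 F [-0.   0.3 -0.8]
tool shift [-0.0005  0.0003 -0.001 ]
time: 30.58
ee_pos: [0.4647, -0.2945, 0.0919]
eef_rot: [1.0, -0.0, 0.001, 0.0]
ft_force: [0.7, -0.4, -0.4]
width: 0.0576
time: 31.0
ee_pos: [0.545, -0.2061, 0.0888]
eef_rot: [1.0, -0.0, 0.0, -0.0]
ft_force: [0.9, -0.1, -0.9]
width: 0.0576
time: 31.42
ee_pos: [0.6322, -0.111, 0.0882]
eef_rot: [1.0, 0.002, 0.0, -0.001]
ft_force: [1.1, 0.2, -0.7]
width: 0.0577
time: 31.83
ee_pos: [0.6294, -0.1169, 0.0887]
eef_rot: [1.0, -0.001, -0.0, -0.0]
ft_force: [0.4, 0.6, -0.1]
width: 0.0577
t 31.8333 p [ 0.6294 -0.1169  0.0887] xt [ 1.    -0.002 -0.   ] zt [-0.  0. -1.] w 0.0577 F [ 0.4  0.6 -0.1]
tool shift [ 0.0011 -0.0016  0.0307]
```

View pics/a5.png

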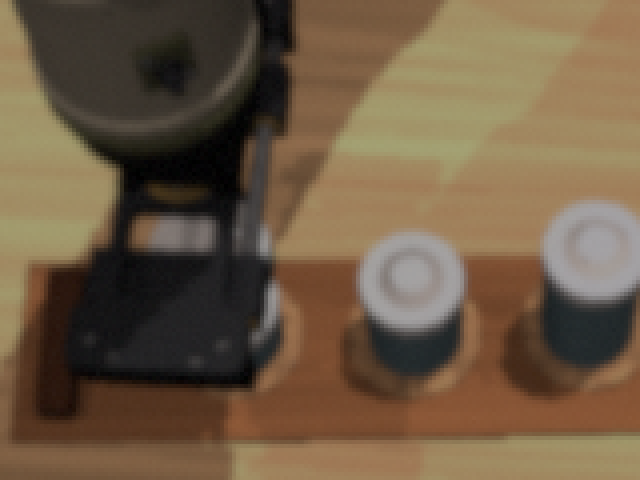

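The flat tub is held under the gripper above the short one (about 200,240 and 260,320), with the neighbours untouched. Lowering gently.

```bash
python3 -m crank '[{"x":0,"y":0,"z":0.006,"ax":0,"ay":0,"az":0,"claw":1},{"x":0,"y":0,"z":0.012,"ax":0,"ay":0,"az":0,"claw":1},{"x":0,"y":0,"z":0.016,"ax":0,"ay":0,"az":0,"claw":1},{"x":0,"y":0,"z":0.018,"ax":0,"ay":0,"az":0,"claw":1},{"x":0,"y":0,"z":0.018,"ax":0,"ay":0,"az":0,"claw":1}]'
python3 -m crank '[{"x":0,"y":0,"z":0,"ax":0,"ay":0,"az":0,"claw":1},{"x":0,"y":0,"z":0,"ax":0,"ay":0,"az":0,"claw":1},{"x":0,"y":0,"z":0,"ax":0,"ay":0,"az":0,"claw":1},{"x":0,"y":0,"z":0,"ax":0,"ay":0,"az":0,"claw":1},{"x":0,"y":0,"z":0,"ax":0,"ay":0,"az":0,"claw":1}]'
python3 st.py .6305 -.1153 .0575
```

```text
time: 32.3
ee_pos: [0.6297, -0.1154, 0.0696]
eef_rot: [1.0, 0.0, -0.001, -0.0]
ft_force: [0.1, -0.2, 0.4]
width: 0.0579
time: 32.72
ee_pos: [0.6302, -0.1155, 0.0707]
eef_rot: [1.0, 0.0, 0.0, -0.0]
ft_force: [-1.4, -0.5, 0.5]
width: 0.0573
t 32.7167 p [ 0.6302 -0.1155  0.0707] xt [1. 0. 0.] zt [ 0.  0. -1.] w 0.0573 F [-1.4 -0.5  0.5]
tool shift [ 0.0003 -0.0002  0.0132]
```

```bash
python3 -m crank '[{"x":0,"y":0,"z":0.002,"ax":0,"ay":0,"az":0,"claw":1},{"x":0,"y":0,"z":0.004,"ax":0,"ay":0,"az":0,"claw":1},{"x":0,"y":0,"z":0.006,"ax":0,"ay":0,"az":0,"claw":1},{"x":0,"y":0,"z":0.008,"ax":0,"ay":0,"az":0,"claw":1},{"x":0,"y":0,"z":0.009,"ax":0,"ay":0,"az":0,"claw":1}]'
python3 -m crank '[{"x":0,"y":0,"z":0.001,"ax":0,"ay":0,"az":0,"claw":1},{"x":0,"y":0,"z":0.002,"ax":0,"ay":0,"az":0,"claw":1},{"x":0,"y":0,"z":0.003,"ax":0,"ay":0,"az":0,"claw":1},{"x":0,"y":0,"z":0.0035,"ax":0,"ay":0,"az":0,"claw":1},{"x":0,"y":0,"z":0.0035,"ax":0,"ay":0,"az":0,"claw":1}]'
python3 st.py .6305 -.1153 .0575
```

```text
time: 33.13
ee_pos: [0.6299, -0.1155, 0.061]
eef_rot: [1.0, 0.0, -0.0, -0.0]
ft_force: [0.1, 0.5, -0.7]
width: 0.0576
time: 33.55
ee_pos: [0.6301, -0.1155, 0.0579]
eef_rot: [1.0, 0.0, -0.0, -0.0]
ft_force: [-1.2, 0.8, -0.4]
width: 0.0575
t 33.55 p [ 0.6301 -0.1155  0.0579] xt [ 1.  0. -0.] zt [-0.  0. -1.] w 0.0575 F [-1.2  0.8 -0.4]
tool shift [ 0.0004 -0.0002  0.0004]
```

It's down to seating height with no contact force, so the recess is over the boss. Releasing and retreating.

```bash
python3 -m crank '[{"x":0,"y":0,"z":0.0008,"ax":0,"ay":0,"az":0,"claw":1},{"x":0,"y":0,"z":0.0008,"ax":0,"ay":0,"az":0,"claw":1},{"x":0,"y":0,"z":0.0008,"ax":0,"ay":0,"az":0,"claw":-0.2},{"x":0,"y":0,"z":0.0008,"ax":0,"ay":0,"az":0,"claw":-0.4},{"x":0,"y":0,"z":0.0008,"ax":0,"ay":0,"az":0,"claw":-0.6}]'
python3 -m crank '[{"x":0,"y":0,"z":0,"ax":0,"ay":0,"az":0,"claw":-1},{"x":0,"y":0,"z":0,"ax":0,"ay":0,"az":0,"claw":-1},{"x":0,"y":0,"z":0,"ax":0,"ay":0,"az":0,"claw":-1},{"x":0,"y":0,"z":0,"ax":0,"ay":0,"az":0,"claw":-1},{"x":0,"y":0,"z":-0.01,"ax":0,"ay":0,"az":0,"claw":-1}]'
python3 -m crank '[{"x":0,"y":0,"z":-0.02,"ax":0,"ay":0,"az":0,"claw":-1},{"x":0,"y":0,"z":-0.04,"ax":0,"ay":0,"az":0,"claw":-1},{"x":0,"y":0,"z":-0.06,"ax":0,"ay":0,"az":0,"claw":-1},{"x":0,"y":0,"z":-0.08,"ax":0,"ay":0,"az":0,"claw":-1},{"x":0,"y":0,"z":-0.1,"ax":0,"ay":0,"az":0,"claw":-1}]'
python3 -m crank '[{"x":-0.02,"y":0.02,"z":0,"ax":0,"ay":0,"az":0,"claw":-1},{"x":-0.04,"y":0.044,"z":0,"ax":0,"ay":0,"az":0,"claw":-1},{"x":-0.06,"y":0.066,"z":0,"ax":0,"ay":0,"az":0,"claw":-1},{"x":-0.08,"y":0.088,"z":0,"ax":0,"ay":0,"az":0,"claw":-1},{"x":-0.1,"y":0.11,"z":0,"ax":0,"ay":0,"az":0,"claw":-1}]'
python3 -m crank '[{"x":-0.02,"y":0.02,"z":0,"ax":0,"ay":0,"az":0,"claw":-1},{"x":-0.04,"y":0.044,"z":0,"ax":0,"ay":0,"az":0,"claw":-1},{"x":-0.055,"y":0.06,"z":0,"ax":0,"ay":0,"az":0,"claw":-1},{"x":-0.055,"y":0.06,"z":0,"ax":0,"ay":0,"az":0,"claw":-1},{"x":-0.055,"y":0.06,"z":0,"ax":0,"ay":0,"az":0,"claw":-1}]'
python3 chk.py .6305 -.115 .080 .029 .624 -.023 .079 .026 .6162 .0666 .104 .026 .6238 .154 .129 .026
python3 - <<'E'
from bench import camera
import cv2
a=camera("scene")["color"][210:320,145:405];cv2.imwrite("pics/a6.png",cv2.resize(a,None,fx=3,fy=3,interpolation=3))
E
```

```text
time: 33.97
ee_pos: [0.6302, -0.1155, 0.0572]
eef_rot: [1.0, -0.0, 0.0, -0.0]
ft_force: [0.1, -0.5, 0.4]
width: 0.0624
time: 34.38
ee_pos: [0.629, -0.1152, 0.0658]
eef_rot: [1.0, 0.0, -0.001, -0.0]
ft_force: [-1.0, 0.2, -0.6]
width: 0.0855
time: 34.8
ee_pos: [0.6301, -0.1157, 0.1691]
eef_rot: [1.0, -0.0, 0.0, 0.0]
ft_force: [-0.1, 0.2, -0.7]
width: 0.087
time: 35.22
ee_pos: [0.5291, -0.2267, 0.168]
eef_rot: [1.0, -0.0, 0.0, -0.0]
ft_force: [-0.7, -0.4, 0.1]
width: 0.0869
time: 35.63
ee_pos: [0.4744, -0.2867, 0.1681]
eef_rot: [1.0, -0.001, 0.001, -0.0]
ft_force: [0.5, 0.1, -0.5]
width: 0.0867
top (np.float64(0.6305), np.float64(-0.115), np.float64(0.08)) [318.5 165.5] [317.8 165.9] 446 [ 0.6297 -0.1132]
scene (np.float64(0.6305), np.float64(-0.115), np.float64(0.08)) [205.6 270.1] [204.5 269. ] 691 [ 0.6283 -0.1174]
top (np.float64(0.624), np.float64(-0.023), np.float64(0.079)) [280.4 171.9] [279.4 171.1] 360 [ 0.6264 -0.0209]
scene (np.float64(0.624), np.float64(-0.023), np.float64(0.079)) [253.1 269.9] [252.4 269.5] 565 [ 0.6232 -0.0245]
top (np.float64(0.6162), np.float64(0.0666), np.float64(0.104)) [242.4 175.1] [241.8 174.4] 384 [0.6183 0.0679]
scene (np.float64(0.6162), np.float64(0.0666), np.float64(0.104)) [299.9 262.8] [298.7 261.9] 581 [0.6143 0.0642]
top (np.float64(0.6238), np.float64(0.154), np.float64(0.129)) [203.3 172.1] [202.  171.2] 396 [0.6262 0.1569]
scene (np.float64(0.6238), np.float64(0.154), np.float64(0.129)) [347.8 262.7] [347.3 261.9] 612 [0.6222 0.1532]
```

View pics/a6.png

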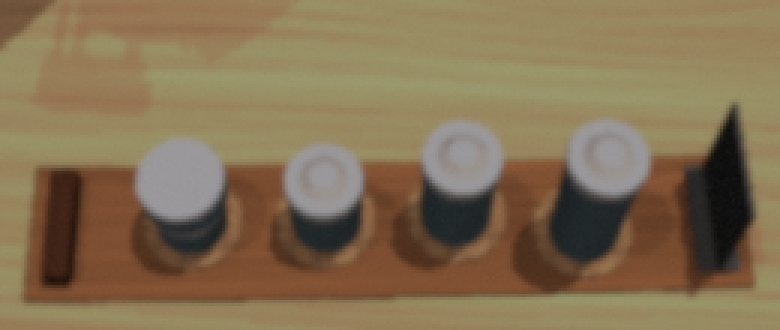

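The flat tub (180,180) sits level on the short one, and the row rises to the tallest beside the bookend. Handing in.

```bash
python3 -c "
from bench import close_job
print(close_job())"
```

```text
the job is handed in; nothing more can be done
None
```

The four slim tubs now stand on the cork marks in order of height, with the tallest next to the bookend. The flat white tub sits on the shortest one. I handed the job in at about 36 s with the gripper well clear of everything.

- **Centring:** averaged over the two cameras, each slim tub measured about 1 mm from its mark centre. The cameras differed from each other by 2–4 mm throughout, on the tubs and, in y, on the marks. That is roughly the stated calibration error, so I used the average of the two.
- **Flat tub:** it went down to the expected seating height with no contact force, so the recess went over the boss. The last picture shows it level, in line with the short tub to within about 2 mm.
- **Steadiness:** the first three tubs did not move between checks. The short and flat tubs were not re-measured after their placing checks. The external force readings stayed within about 5 N.

No check failed.

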